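Lock the tube rack on the shaker with its R-clip

TASK

Swing the hold-down bar on the shaker fully down over the tube rack, so that the cross-drilled pin stands up through the bar's eye. Then take the R-clip from the table and push its straight leg through the pin's cross hole from the robot's side, without forcing it, until the bow springs over the pin and the clip is fully home against its collar; let go of it. How far the pin is screwed out differs each time, so find the height of its hole; leave the other things on the table where they are.

Things in the scene. Friction and masses are not known exactly. Their poses are not given: they have to be found in the camera images.
- shaker: White flat shaker, 240 x 220 mm, fixed. Origin: centre of its underside; +x points away from the robot. On its 55 mm high deck: a grey tube rack, 76 x 190 mm (x, y), centred at x = -12, top 100 mm above the table. Its twelve tubes reach 145 mm, 41 to 83 mm to either side of y = 0; the hold-down bar swings in the free lane between. Pin at x = -85 mm, bar hinge at x = +55 mm, both y = 0.
- pin_mark (a point): Point on the axis of the upright, round steel pin (20 mm thick), 124 mm above the table; shaker's axes. Cross hole along x, 8 mm wide, 8 mm high, edges rounded. The pin is screwed in more or less: the hole's centre is 10 mm below to 10 mm above this point, which does not tell where. The pin's flat top is always 22 mm above the hole's centre. The pin cannot be moved.
- bar (a joint): Angle of the steel hold-down bar about its hinge (axis along the shaker's y, 103 mm above the table): 0 = fully down, level on the rack; positive = near end raised (starts 0.6 to 1.0). Stiff hinge: it stays where left; 2 to 4 N down on the pad moves it. The bar is 28 mm wide, 6 mm thick, 170 mm long; the eye at its near end, 26 x 42 mm, passes over the pin.
- bar_pad (a point): Centre of the top of the flat round rubber pad (24 mm across) on the bar, 75 mm from the hinge axis and 6 mm above the bar's middle plane; axes of the bar (at angle 0 those of the shaker). Press here to swing the bar down.
- clip: R-clip of 5 mm steel wire with a black moulded grip, lying flat. Origin: centre of the underside of the grip, which is 26 x 20 x 18 mm (x, y, z). Straight leg along +x at y = 0, 2.5 mm above the underside, round tip at x = 72 mm. A collar on it, 10 mm square, front face at x = 35.5 mm, stops it at the pin. The sprung bow lies at +y (out to y = 17 mm), its flared tip at x = 68 mm.
- clip_mid (a point): Point on the axis of the clip's leg, 46 mm ahead of its origin, 2.5 mm above its underside; clip's axes. Fully home it lies on the pin's axis, in the hole, the collar against the pin. The bow meets the pin when the leg is 13 mm in, and needs about 6 to 12 N of push to spring over, then the push drops. More than 25 N on the clip is forcing it.
- bow (a joint): How far the bow is sprung open, rad: 0 = at rest (before, and again once it has sprung over); about 0.1 as it rides over the pin's widest part.
- highlighter: A grey and black marker, 108 x 18 x 16 mm, lying on the table on the other side from the clip. Origin at its underside. Not needed; leave it.
- jar: Clear lidded jar, 60 mm across, 65 mm tall. Origin: centre of its underside. Leave it.
- tip_box: Grey box 120 x 85 x 62 mm. Origin: centre of its underside. Leave it.
- label_roll: Paper roll, 70 mm across, 30 mm tall. Origin: centre of its underside. Leave it.
- reagent: Small amber bottle, 48 mm across, 85 mm tall. Origin: centre of its underside. Leave it.
- wrench: Steel wrench, 150 mm long, lying. Leave it.
- timer: White square timer, 70 x 70 x 22 mm. Origin: centre of its underside. Leave it.

How it is judged:
By the outcome, as a careful person would: the job done as asked, in the order asked, and still so for the second after the job is handed in, with the robot touching nothing.
It also fails if it takes over 72 s, if anything falls off the work surface, if the arm or the gripper's body presses on something with over 40 N, if the wrist force passes 120 N, or if a joint passes its speed limit or range.

ROBOT

A 6-joint arm with a two-finger parallel gripper is mounted at the origin on the work surface. World frame = base frame: x ahead of the robot, y to its left, z up, the work surface at z = 0. Lengths are in mm, angles in rad, forces in N, time in s.
With the tool pointing down it reaches from about 375 to 750 mm from the base axis. Payload 9 kg.
Tool frame: the origin (TCP) lies on the front face of the gripper's body, between the roots of the fingers; the fingertips stand 73 mm ahead of it and the grasp point (between the pads) lies 54 mm ahead of it; z points along the fingers, x is the direction in which the jaws open and shut, and the axes are right-handed (so a half turn about z gives the same grasp; the last joint's range is limited). The gripper opens to 85 mm and grips with 20 to 120 N. Pads are 22 mm wide; open, the fingers measure 114 mm over their backs; the gripper's body (76 mm by 85 mm) begins 54 mm behind the grasp point. The pads swing forward as they close: fully open they stand 13 mm farther back than shut.
Start: joints at [1.108, 0.104, 0.097, 1.564, 0, 1.353], TCP at [145.417, 582.136, 303.931] pointing down, gripper open.
Joint ranges: [-2.99, 2.99], [-0.84, 1.86], [-1.1, 1.16], [-1.84, 2.11], [-1.51, 1.56], [-3.14, 3.14]. Speed limits (rad/s): [2.22, 2.22, 2.57, 3.14, 3.14, 3.14].

INTERFACE

Orientations are given as [roll, pitch, yaw] about the fixed x, y, z axes, in that order (R = Rz(yaw) Ry(pitch) Rx(roll)).
In Python, from bench import env gives the robot as it stands.
- The arm moves only by the tool play_rows, never from a script. Its argument "targets" is text: rows parted by semicolons, each of 7 numbers parted by spaces: the shift along the tool's x, y, z scaled (see below), then the turn, a rotation vector about the tool's x, y, z scaled (see below), then the opening, from 0 (shut) to 1 (fully open). In form: tx ty tz ax ay az gripper; .... A call has 1 to 12 rows; each row is the pose to reach, as a shift and turn from the pose measured when the call began, along the tool's axes at that moment; what a row does not reach only later rows make up. The controller multiplies each number of a shift by 300 mm and each number of a turn by 90 degrees. A row lasts 1/10 s, in which the tool goes at most 50 mm and 8.59 degrees, less where a joint would pass 70% of its speed; a pose out of reach is approached as far as the arm can. A call with a number of a shift or a turn outside -1 to 1 is refused whole. A call with a gripper value outside its range is refused whole. The fingers move at their own pace and stop on an object; "newtons" is the grip in N (left out, the last holds). Time passes only in rows, so rows that repeat a pose let the fingers close. It gives the time, the measured TCP pose, the force and the opening at its end, in the units of the state.
- env.observe(): the state, without advancing time (a new reading comes with each control period).
- env.grab_frame(name): name is "scene" or "top" or "wrist"; returns the picture (400x640x3 uint8, blue, green, red); there is no depth.
- env.calibration(name): a dict with "fx", "fy", "cx", "cy" (pixels), "camera_from_world" (4x4, takes a point from world to camera coordinates). Camera axes: x right, y down, z forward; pixel columns grow to the right and rows downward; lengths in mm; the calibration is good to about 2 mm. A picture is of the moment at which its call begins: read the wrist's pose just before it. calibration takes no time and is no camera call; for the wrist camera it gives the pose at the moment of the call.
- env.close_job(): hands the job in, once; it reports no verdict.
The state is a dict: "time_s": time; "joints": joint angles; "qd": joint speeds; "joint_efforts": joint torques, N m; "tcp_pos": TCP position; "eef_rot": TCP orientation; "ft_force": force on the tool from outside, world axes, zero at the start; "moment": the same for the moment, N m; "grip_width": finger opening in mm.
Only numpy, scipy, OpenCV 4.12 (cv2) and the standard library are available. Lean on these libraries where they do the work, as an engineer would, in place of code of your own. Each camera call takes 0.05 s, during which the arm holds its last target.

## Working session

There is one attempt and no reset: what is moved stays moved. The work goes in short steps, Python scripts to look and compute and a tool call to move; the robot and the scene stay as the last step left them, time stands still between calls to the robot, and variables do not carry over. Pictures are saved under pics/ and viewed, and the job is handed in when it is done.

Besides the shell and the picture viewer there is one more tool, called after ">>>" in YAML: its name, and indented under it one key for each argument. play_rows: Moves the arm, as the interface text tells. Its arguments: {"type":"object","properties":{"targets":{"type":"string"},"newtons":{"type":"number"}},"required":["targets"]}

```bash
mkdir -p pics; ls; python3 - <<'E'
from bench import env
import cv2
o=env.observe();print(o)
for n in("scene","top","wrist"):
    c=env.calibration(n);print(n,c)
    cv2.imwrite(f"pics/{n}0.png",env.grab_frame(n))
E
```

```text
pics
{'time_s': 0.0, 'joints': array([ 1.10830644e+00,  1.04709468e-01,  9.64373824e-02,  1.56390739e+00,
       -2.59416956e-05,  1.35311460e+00]), 'qd': array([ 7.82697327e-04, -9.66903729e-04,  1.20173386e-03, -2.71793955e-05,
       -1.19067626e-03,  9.14791191e-04]), 'joint_efforts': array([-2.27162105e-03, -5.56933093e+01,  5.03651083e+01,  1.68931653e-02,
       -3.96558125e-04,  6.66838787e-06]), 'tcp_pos': array([145.29292687, 581.88259585, 303.09876222]), 'eef_rot': array([-3.14131927e+00,  1.35610943e-03,  1.32598836e+00]), 'ft_force': array([ 0.09080245,  0.15933975, -0.90405381]), 'moment': array([-0.01256718, -0.04119675, -0.02567186]), 'grip_width': 85.57794481072877}
scene {'fx': 425.7252681694743, 'fy': 425.7252681694743, 'cx': 315.2681355826774, 'cy': 202.96699558999526, 'camera_from_world': array([[ 5.83634834e-02,  9.98245464e-01,  9.98485476e-03,
        -5.53546481e+01],
       [ 8.36430400e-01, -4.34379889e-02, -5.46349089e-01,
        -3.93116775e+02],
       [-5.44956778e-01,  4.02384720e-02, -8.37498045e-01,
         1.55032795e+03],
       [ 0.00000000e+00,
[... 307 characters left out ...]
255186e-03, -1.55726745e-01,
         5.35864204e+02],
       [ 1.55734752e-01, -2.93847577e-03, -9.87794540e-01,
         1.24078293e+03],
       [ 0.00000000e+00,  0.00000000e+00,  0.00000000e+00,
         1.00000000e+00]])}
wrist {'fx': 329.36107512060744, 'fy': 329.36107512060744, 'cx': 315.65643954374536, 'cy': 207.43168019207752, 'camera_from_world': array([[ 2.41582995e-01,  9.70378825e-01, -1.61020522e-03,
        -5.98983356e+02],
       [ 9.17512691e-01, -2.27880718e-01,  3.25946071e-01,
        -4.29578315e+01],
       [ 3.15924230e-01, -8.02204116e-02, -9.45386993e-01,
         3.82314764e+02],
       [ 0.00000000e+00,  0.00000000e+00,  0.00000000e+00,
         1.00000000e+00]])}
```

View pics/scene0.png

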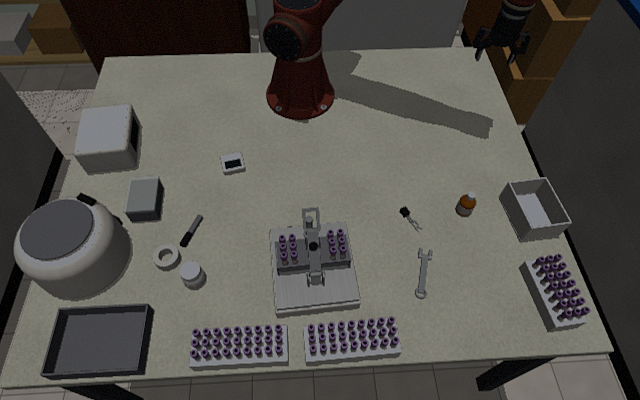

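View pics/top0.png

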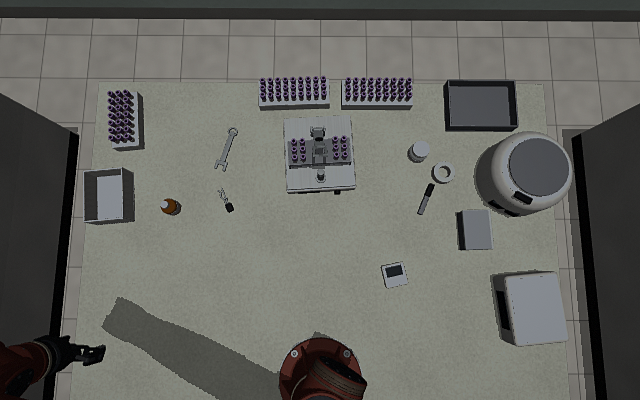

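View pics/wrist0.png

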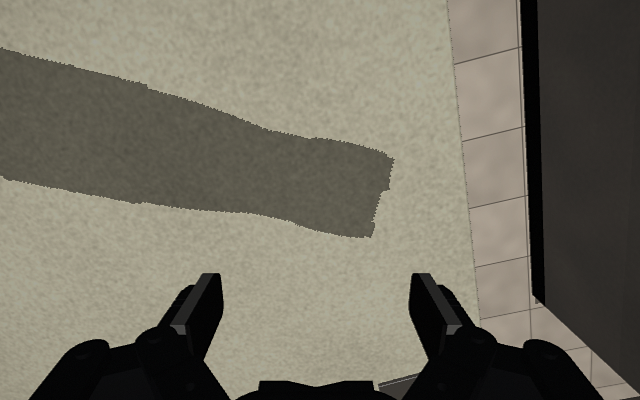

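The scene shows the shaker around (313,265), the bar raised, the clip at (410,217), and the wrench at (425,272). In the top view the clip is at (226,200) and the shaker spans (285..355,118..192). I'll enlarge both.

```bash
cat > h.py <<'E'
from bench import env
import cv2, numpy as np
from scipy.spatial.transform import Rotation as Rot
def ray(c,u,v):
    M=c["camera_from_world"];R=M[:3,:3];t=M[:3,3]
    d=R.T@np.array([(u-c["cx"])/c["fx"],(v-c["cy"])/c["fy"],1]);return -R.T@t,d
def onz(c,u,v,z):
    o,d=ray(c,u,v);return o+d*(z-o[2])/d[2]
def proj(c,p):
    M=c["camera_from_world"];q=M[:3,:3]@np.asarray(p,float)+M[:3,3]
    return np.array([c["fx"]*q[0]/q[2]+c["cx"],c["fy"]*q[1]/q[2]+c["cy"]])
def tri(rs):
    A=0;b=0
    for o,d in rs:
        d=d/np.linalg.norm(d);P=np.eye(3)-np.outer(d,d);A=A+P;b=b+P@o
    return np.linalg.solve(A,b)
def crop(img,x0,y0,w,h,k,fn):
    cv2.imwrite(fn,cv2.resize(img[y0:y0+h,x0:x0+w],None,fx=k,fy=k,interpolation=cv2.INTER_CUBIC))
def move(target,R=None):
    "shift+turn numbers for play_rows"
    o=env.observe();R0=Rot.from_euler("xyz",o["eef_rot"])
    s=R0.inv().apply(np.asarray(target)-o["tcp_pos"])/300
    r=(R0.inv()*R).as_rotvec()/(np.pi/2) if R is not None else np.zeros(3)
    return s,r
E
python3 - <<'E'
from h import *
t=cv2.imread("pics/top0.png");s=cv2.imread("pics/scene0.png")
crop(t,275,110,100,90,6,"pics/t_sh.png");crop(s,260,200,110,120,5,"pics/s_sh.png")
a=cv2.resize(t[180:220,205:245],None,fx=10,fy=10,interpolation=cv2.INTER_CUBIC)
b=cv2.resize(s[200:240,390:430],None,fx=10,fy=10,interpolation=cv2.INTER_CUBIC)
cv2.imwrite("pics/clip2.png",np.hstack([a,b]))
E
```

```text
(no output)
```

View pics/t_sh.png

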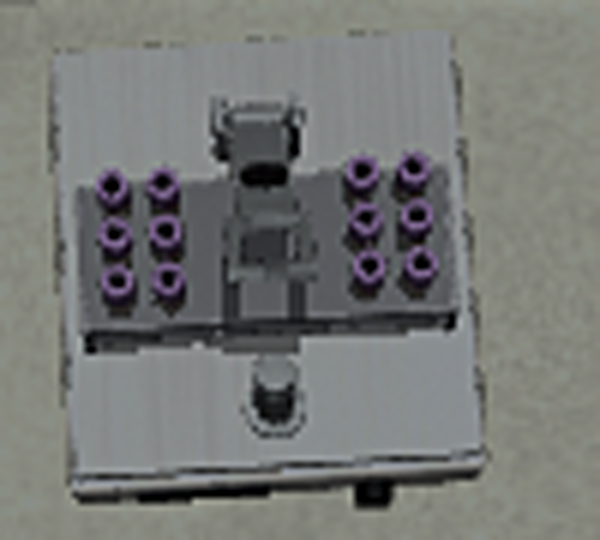

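View pics/s_sh.png

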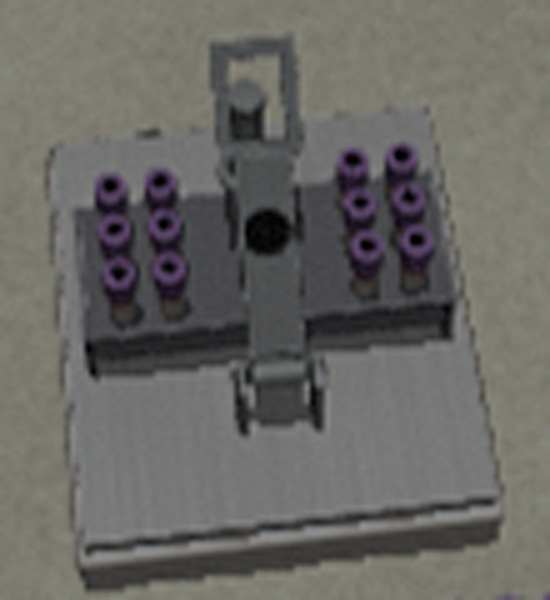

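View pics/clip2.png

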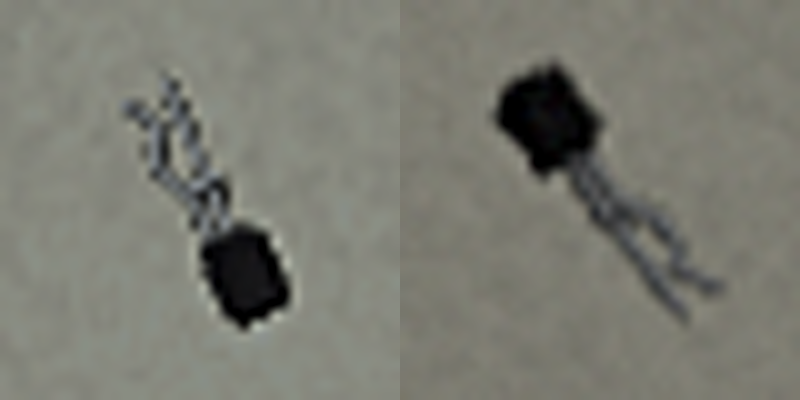

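```bash
python3 - <<'E'
from h import *
T=env.calibration("top");S=env.calibration("scene")
t=cv2.imread("pics/top0.png");s=cv2.imread("pics/scene0.png")
for nm,c,x0,y0,k,cs in(("top",T,275,110,6,[(55,55),(450,35),(482,462),(75,485)]),("scene",S,260,200,5,[(55,148),(435,110),(500,500),(82,548)])):
    P=[onz(c,x0+(u+.5)/k-.5,y0+(v+.5)/k-.5,55) for u,v in cs]
    print(nm,np.round(P,1).tolist(),"centre",np.mean(P,0))
    for i in range(4):
        d=P[(i+1)%4]-P[i];print(np.linalg.norm(d),np.degrees(np.arctan2(d[1],d[0])))
# purple caps
for nm,c,im,(x0,y0,w,h) in(("top",T,t,(280,125,80,45)),("scene",S,s,(270,225,90,45))):
    g=cv2.cvtColor(cv2.resize(im[y0:y0+h,x0:x0+w],None,fx=6,fy=6,interpolation=cv2.INTER_CUBIC),cv2.COLOR_BGR2HSV)
    m=cv2.inRange(g,(125,60,50),(165,255,255))
    m=cv2.morphologyEx(m,cv2.MORPH_CLOSE,np.ones((9,9)))
    n,l,st,ce=cv2.connectedComponentsWithStats(m)
    C=[]
    for i in range(1,n):
        if st[i,4]>200: 
            u,v=st[i,0]+st[i,2]/2,st[i,1]+st[i,3]/2
            C.append(onz(c,x0+(u)/6-.5,y0+(v)/6-.5,143)[:2])
    C=np.array(C);print(nm,len(C));print(np.round(C,1).tolist(),C.mean(0))
# clip grip
for nm,c,im,(x0,y0,w,h) in(("top",T,t,(205,180,40,40)),("scene",S,s,(390,200,40,40))):
    g=cv2.cvtColor(cv2.resize(im[y0:y0+h,x0:x0+w],None,fx=10,fy=10,interpolation=cv2.INTER_CUBIC),cv2.COLOR_BGR2GRAY)
    m=(g<45).astype(np.uint8);n,l,st,ce=cv2.connectedComponentsWithStats(m);i=1+np.argmax(st[1:,4])
    u,v=ce[i];print(nm,onz(c,x0+u/10-.5,y0+v/10-.5,9),st[i,4])
f=lambda c,x0,y0,u,v,z:onz(c,x0+u/10-.5,y0+v/10-.5,z)
print("tip",f(T,205,180,170,75,2.5),f(S,390,200,285,320,2.5))
print("bowtip",f(T,205,180,128,105,2.5),f(S,390,200,318,288,2.5))
E
```

```text
top [[796.7, 118.1, 55.0], [808.5, -91.2, 55.0], [578.1, -105.8, 55.0], [565.4, 103.9, 55.0]] centre [687.1736446    6.25465466  55.        ]
209.59926965056957 -86.76652692667378
230.94213438205063 -176.37572524765875
210.1235182489426 93.45654042323984
231.7572157886802 3.4936854287463333
scene [[587.5, -103.5, 55.0], [574.2, 109.5, 55.0], [802.9, 119.7, 55.0], [816.2, -90.4, 55.0]] centre [695.19540163   8.8454255   55.        ]
213.37259762030703 93.57280650015392
228.9736618639664 2.5642085748864445
210.5330355005391 -86.38002524748525
229.11460017008568 -176.72499960914598
top 12
[[706.5, -66.0], [704.9, -41.4], [698.5, 56.1], [696.9, 80.7], [683.8, -67.6], [681.9, -42.5], [674.8, 54.6], [673.2, 79.4], [659.2, -68.9], [657.6, -44.6], [651.8, 53.4], [649.7, 77.7]] [678.23003378   5.90004046]
scene 7
[[665.4, 79.1], [666.9, 54.6], [686.0, -42.4], [675.3, -68.0], [703.6, 81.2], [701.6, 56.6], [709.5, -65.9]] [686.90478634  13.61008772]
top [519.62846176 291.64615714   9.        ] 5592
scene [521.48707761 290.79287344   9.        ] 6770
tip [585.55795531 319.60949771   2.5       ] [587.72704445 321.02478263   2.5       ]
bowtip [575.69726325 332.71801229   2.5       ] [577.61042098 332.74489718   2.5       ]
```

```bash
python3 - <<'E'
from h import *
o=env.observe();R=Rot.from_euler("xyz",o["eef_rot"])
c=env.calibration("wrist");oo,_=ray(c,0,0)
print("cam in tool",R.inv().apply(oo-o["tcp_pos"]),"axes",R.inv().as_matrix()@c["camera_from_world"][:3,:3].T)
# bar angle: eye/pad in scene image
S=env.calibration("scene");yaw=np.radians(3.5);C=np.array([690.2,6.6,0]);Rz=Rot.from_euler("z",yaw)
f=lambda p:C+Rz.apply(p)
for a in(.5,.6,.7,.8,.9,1.0):
    print(a,[np.round((proj(S,f([55-r*np.cos(a)+n*np.sin(a),0,103+r*np.sin(a)+n*np.cos(a)]))-[260,200])*5+2) for r,n in((75,6),(170,3))])
print("pin",f([-85,0,124]), (proj(S,f([-85,0,146]))-[260,200])*5,[ (proj(env.calibration("top"),f([-85,0,z]))-[275,110])*6 for z in(136,146,156)])
E
```

```text
cam in tool [ -0.3427542  -84.43791182 -71.23397056] axes [[ 9.99999547e-01  9.40907919e-04 -1.43443271e-04]
 [-8.42652273e-04  9.45302209e-01  3.26194762e-01]
 [ 4.42516476e-04 -3.26194494e-01  9.45302574e-01]]
0.5 [array([262., 215.]), array([243.,  26.])]
0.6 [array([263., 217.]), array([245.,  25.])]
0.7 [array([265., 221.]), array([247.,  29.])]
0.8 [array([266., 226.]), array([250.,  35.])]
0.9 [array([267., 233.]), array([253.,  46.])]
1.0 [array([269., 241.]), array([257.,  60.])]
pin [605.35854213   1.41087414 124.        ] [243.08475611  79.56363286] [array([271.92538996, 371.97260025]), array([271.93508291, 367.31245251]), array([271.94493801, 362.57434656])]
```

```bash
python3 - <<'E'
from h import *
s,r=move([505,284,210],Rot.from_euler("xyz",[np.pi,0,1.986]));print(np.round(s,4),np.round(r,4))
E
```

```text
[-0.6726  1.404   0.3114] [-3.000e-04  6.000e-04 -4.202e-01]
```

>>> play_rows:
  targets: "-0.336 0.7 0.155 0 0 -0.42 1;-0.336 0.7 0.155 0 0 -0.42 1;-0.336 0.7 0.155 0 0 -0.42 1;-0.336 0.7 0.155 0 0 -0.42 1;-0.336 0.7 0.155 0 0 -0.42 1;-0.336 0.7 0.155 0 0 -0.42 1;-0.336 0.7 0.155 0 0 -0.42 1"

```text
time_s: 0.85
tcp_pos: [325.4, 432.3, 256.4]
eef_rot: [-3.14, 0.001, 1.982]
ft_force: [0.5, -0.5, -0.2]
grip_width: 85.3
```

```bash
python3 - <<'E'
from h import *
o=env.observe();print(o["tcp_pos"],o["eef_rot"],o["time_s"],o["joints"])
s,r=move([505,284,210],Rot.from_euler("xyz",[np.pi,0,1.986]));print(np.round(s,4),np.round(r,4))
E
```

```text
[325.35259624 432.26459989 256.35188173] [-3.13982519e+00  7.35698279e-04  1.98229223e+00] 0.85 [ 6.83793105e-01 -7.82193994e-02 -1.72666279e-01  1.47824965e+00
 -2.33241598e-04  2.72298073e-01]
[-0.6924  0.3514  0.1544] [-0.0011  0.0005 -0.0024]
```

>>> play_rows:
  targets: "-0.692 0.351 0.154 0 0 0 1;-0.692 0.351 0.154 0 0 0 1;-0.692 0.351 0.154 0 0 0 1;-0.692 0.351 0.154 0 0 0 1;-0.692 0.351 0.154 0 0 0 1;-0.692 0.351 0.154 0 0 0 1;-0.692 0.351 0.154 0 0 0 1"

```text
time_s: 1.55
tcp_pos: [504.6, 284.6, 210.0]
eef_rot: [-3.139, 0.0, 1.981]
ft_force: [-1.2, 0.3, 1.0]
grip_width: 85.2
```

```bash
python3 - <<'E'
from h import *
import pickle
c=env.calibration("wrist");im=env.grab_frame("wrist");cv2.imwrite("pics/w1.png",im);pickle.dump(c,open("w1.pkl","wb"))
s,r=move([520,1.4,310],Rot.from_euler("xyz",[np.pi,0,np.pi/2+.061]));print(np.round(s,4),np.round(r,4))
E
```

```text
[-0.888  -0.331  -0.3314] [-0.0012  0.0004  0.2234]
```

View pics/w1.png

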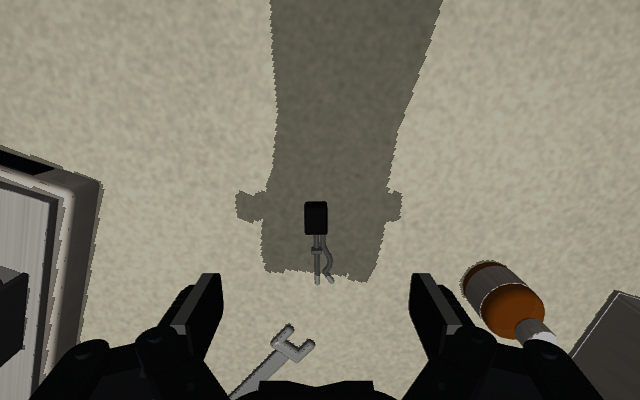

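The wrist view shows the clip grip at (316,217) with its leg running straight down to (317,283), so the yaw guess is close. The bow lies to the image right.

```bash
python3 - <<'E'
from h import *
import pickle
c=pickle.load(open("w1.pkl","rb"));im=cv2.imread("pics/w1.png")
crop(im,290,190,60,100,6,"pics/w1c.png")
g=cv2.cvtColor(im,cv2.COLOR_BGR2GRAY);m=(g[195:240,295:340]<40).astype(np.uint8)
n,l,st,ce=cv2.connectedComponentsWithStats(m);i=1+np.argmax(st[1:,4]);print(st[i],ce[i]+[295,195])
E
```

```text
[  9   6  24  34 781] [315.58770807 217.67605634]
```

View pics/w1c.png

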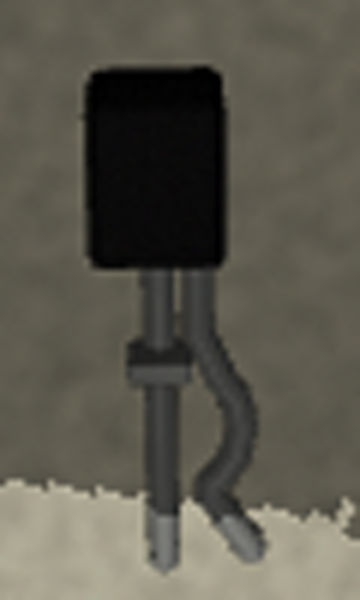

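>>> play_rows:
  targets: "-0.888 -0.331 -0.331 0 0 0.223 0;-0.888 -0.331 -0.331 0 0 0.223 0;-0.888 -0.331 -0.331 0 0 0.223 0;-0.888 -0.331 -0.331 0 0 0.223 0;-0.888 -0.331 -0.331 0 0 0.223 0;-0.888 -0.331 -0.331 0 0 0.223 0;-0.888 -0.331 -0.331 0 0 0.223 0;-0.888 -0.331 -0.331 0 0 0.223 0;-0.888 -0.331 -0.331 0 0 0.223 0"
  newtons: 20

```text
time_s: 2.5
tcp_pos: [519.7, 3.2, 309.8]
eef_rot: [-3.14, 0.001, 1.634]
ft_force: [-0.1, 0.8, -0.5]
grip_width: 0.1
```

```bash
python3 - <<'E'
from h import *
import pickle
o=env.observe();print(o["tcp_pos"],o["eef_rot"],o["grip_width"])
c=env.calibration("wrist");im=env.grab_frame("wrist");cv2.imwrite("pics/w2.png",im);pickle.dump(c,open("w2.pkl","wb"))
E
```

```text
[519.73737803   3.21109406 309.83914367] [-3.13975175e+00  5.11627701e-04  1.63449494e+00] 0.11676315001885082
```

View pics/w2.png

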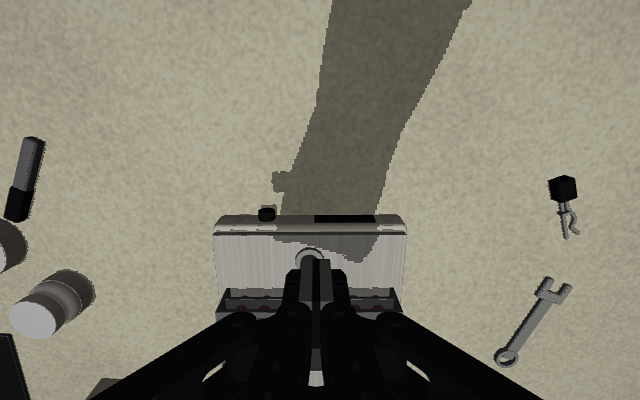

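The wrist view shows the shaker squarely aligned, with its front edge level from (213,232) to (406,232), and the closed fingers hiding the pin. Next I'll compute waypoints for pressing the pad, with the jaws along the lane and the tool tilted 15°.

```bash
cat >> h.py <<'E'
YAW=.061;C=np.array([690.2,6.6,0]);RZ=Rot.from_euler("z",YAW)
f=lambda p:C+RZ.apply(p)
def tcp_for(p_sh,R,d=73): return f(p_sh)-R.apply([0,0,d])
E
python3 - <<'E'
from h import *
R=Rot.from_euler("xyz",[np.pi,.262,YAW])
s,r=move(tcp_for([8,0,250],R),R);print(tcp_for([8,0,250],R),np.round(s,3),np.round(r,3))
T=env.calibration("top")
for a in(.6,.7,.8,.9,1.0):
    print(a,[np.round((proj(T,f([55-q*np.cos(a)+n*np.sin(a),0,103+q*np.sin(a)+n*np.cos(a)]))-[275,110])*6+2) for q,n in((75,6),(170,3))])
E
```

```text
[717.0578889    8.24036633 320.50879358] [-0.026  0.657 -0.038] [ 0.13  -0.129  0.996]
0.6 [array([264., 203.]), array([274., 339.])]
0.7 [array([263., 190.]), array([272., 310.])]
0.8 [array([263., 176.]), array([271., 277.])]
0.9 [array([262., 161.]), array([269., 243.])]
1.0 [array([261., 145.]), array([267., 206.])]
```

>>> play_rows:
  targets: "0 0 -0.16 0 0 0.1 0;-0.01 0.1 -0.16 0.025 -0.025 0.19 0;-0.015 0.25 -0.16 0.04 -0.04 0.29 0;-0.02 0.35 -0.16 0.05 -0.05 0.38 0;-0.026 0.45 -0.16 0.07 -0.07 0.48 0;-0.026 0.55 -0.16 0.08 -0.08 0.57 0;-0.026 0.657 -0.16 0.09 -0.09 0.67 0;-0.026 0.657 -0.16 0.1 -0.1 0.76 0;-0.026 0.657 -0.16 0.11 -0.11 0.86 0;-0.026 0.657 -0.15 0.12 -0.12 0.95 0;-0.026 0.657 -0.15 0.13 -0.129 0.996 0;-0.026 0.657 -0.15 0.13 -0.129 0.996 0"

```text
time_s: 3.75
tcp_pos: [699.4, 10.2, 344.7]
eef_rot: [3.14, 0.248, 0.058]
ft_force: [-0.4, -0.2, -0.3]
grip_width: 0.0
```

```bash
cat > look.py <<'E'
import sys
from h import *
import pickle
nm,tag=sys.argv[1:3]
o=env.observe();print(o["time_s"],np.round(o["tcp_pos"],1),np.round(o["eef_rot"],3),o["ft_force"].round(1),o["grip_width"].round(1))
c=env.calibration(nm);im=env.grab_frame(nm);cv2.imwrite(f"pics/{tag}.png",im);pickle.dump(c,open(tag+".pkl","wb"))
E
python3 look.py scene s2;python3 - <<'E'
from h import *
crop(cv2.imread("pics/s2.png"),250,170,140,140,5,"pics/s2c.png")
R=Rot.from_euler("xyz",[np.pi,.262,YAW])
o=env.observe();R0=Rot.from_euler("xyz",o["eef_rot"]);print("tip sh",RZ.inv().apply(o["tcp_pos"]+R0.apply([0,0,73])-C), o["joints"])
for p in([10,0,185],[-5,0,150]):
  s,r=move(tcp_for(p,R),R);print(np.round(s,3),np.round(r,3))
E
```

```text
Traceback (most recent call last):
  File "look.py", line 5, in <module>
    o=env.observe();print(o["time_s"],np.round(o["tcp_pos"],1),np.round(o["eef_rot"],3),o["ft_force"].round(1),o["grip_width"].round(1))
                                                                                                               ^^^^^^^^^^^^^^^^^^^^^
AttributeError: 'float' object has no attribute 'round'
[ WARN:0@0.020] global loadsave.cpp:275 findDecoder imread_('pics/s2.png'): can't open/read file: check file path/integrity
Traceback (most recent call last):
  File "h.py", line 18, in crop
    cv2.imwrite(fn,cv2.resize(img[y0:y0+h,x0:x0+w],None,fx=k,fy=k,interpolation=cv2.INTER_CUBIC))
                              ~~~^^^^^^^^^^^^^^^^^
TypeError: 'NoneType' object is not subscriptable
```

```bash
sed -i 's/o\["grip_width"\].round(1)/round(o["grip_width"],1)/' look.py
python3 look.py scene s2;python3 - <<'E'
from h import *
crop(cv2.imread("pics/s2.png"),250,170,140,120,5,"pics/s2c.png")
R=Rot.from_euler("xyz",[np.pi,.262,YAW])
o=env.observe();R0=Rot.from_euler("xyz",o["eef_rot"]);print("tip sh",RZ.inv().apply(o["tcp_pos"]+R0.apply([0,0,73])-C), o["joints"])
for p in([10,0,185],[-5,0,150]):
  s,r=move(tcp_for(p,R),R);print(np.round(s,3),np.round(r,3))
E
```

```text
3.75 [699.4  10.2 344.7] [3.14  0.248 0.058] [-0.4 -0.2 -0.3] 0.0
tip sh [ -8.81797371   2.77706475 273.72667838] [-0.1543676   0.88113933  1.15354968  2.08610072 -0.05313055  1.36802838]
[0.137 0.008 0.271] [ 0.    -0.009 -0.004]
[0.117 0.008 0.397] [ 0.    -0.009 -0.004]
```

View pics/s2c.png

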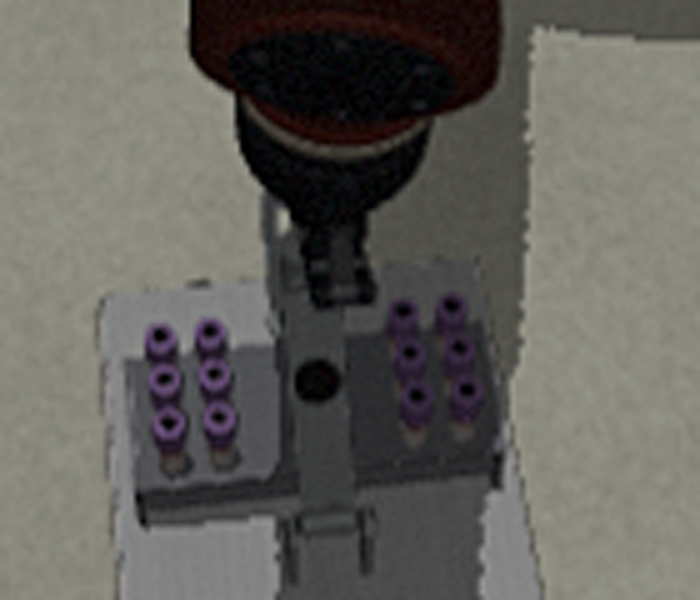

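```bash
python3 - <<'E'
from h import *
R=Rot.from_euler("xyz",[np.pi,.06,YAW])
for p in([10,0,195],):
  t=tcp_for(p,R);s,r=move(t,R);print(t,np.round(s,3),np.round(r,3))
E
```

```text
[704.55063166   7.47647592 267.86863942] [0.08  0.009 0.243] [ 0.001  0.12  -0.004]
```

>>> play_rows:
  targets: "0.02 0.003 0.06 0 0.04 0 0;0.04 0.006 0.13 0 0.08 0 0;0.08 0.009 0.243 0 0.12 -0.004 0;0.08 0.009 0.243 0 0.12 -0.004 0;0.08 0.009 0.243 0 0.12 -0.004 0"

```text
time_s: 4.3
tcp_pos: [702.2, 9.6, 264.0]
eef_rot: [-3.141, 0.066, 0.065]
ft_force: [-0.3, 0.5, -0.1]
grip_width: -0.1
```

```bash
python3 look.py scene s3;python3 - <<'E'
from h import *
crop(cv2.imread("pics/s3.png"),250,170,140,120,5,"pics/s3c.png")
R=Rot.from_euler("xyz",[np.pi,.03,YAW])
o=env.observe();R0=Rot.from_euler("xyz",o["eef_rot"]);print("tip sh",RZ.inv().apply(o["tcp_pos"]+R0.apply([0,0,73])-C), o["joints"])
for a in (.8,.7,.6,.5,.4,.3,.2,.1,0):
  p=[55-75*np.cos(a)+6*np.sin(a),0,103+75*np.sin(a)+6*np.cos(a)+10*np.tan(a)]
  s,r=move(tcp_for(p,R),R);print(a,np.round(p,1),np.round(s,3),np.round(r,3))
E
```

```text
4.3 [702.2   9.6 264. ] [-3.141  0.066  0.065] [-0.3  0.5 -0.1] -0.1
tip sh [  8.50686633   1.68466819 193.92499211] [-0.16737908  0.50857248  0.50713353  1.63123706 -0.0149462   1.3396714 ]
0.8 [  7.1   0.  171.3] [-0.008  0.006  0.076] [0.    0.021 0.002]
0.7 [  1.5   0.  164.3] [-0.025  0.006  0.1  ] [0.    0.021 0.002]
0.6 [ -3.5   0.  157.1] [-0.04   0.006  0.125] [0.    0.021 0.002]
0.5 [ -7.9   0.  149.7] [-0.054  0.005  0.151] [0.    0.021 0.002]
0.4 [-11.7   0.  142. ] [-0.065  0.005  0.177] [0.    0.021 0.002]
0.3 [-14.9   0.  134. ] [-0.073  0.005  0.204] [0.    0.021 0.002]
0.2 [-17.3   0.  125.8] [-0.08   0.005  0.232] [0.    0.021 0.002]
0.1 [-19.    0.  117.5] [-0.084  0.005  0.26 ] [0.    0.021 0.002]
0 [-20.   0. 109.] [-0.085  0.005  0.289] [0.    0.021 0.002]
```

View pics/s3c.png

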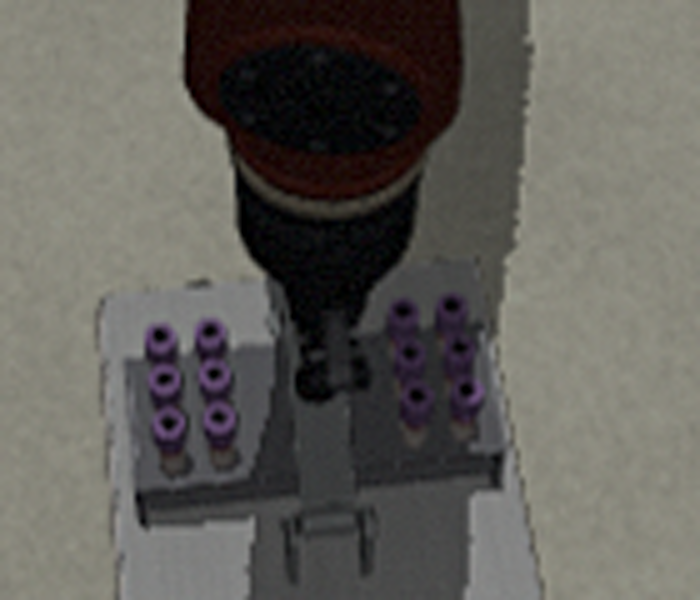

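```bash
python3 - <<'E'
from h import *
S=env.calibration("scene")
o=env.observe();R0=Rot.from_euler("xyz",o["eef_rot"])
for d in([0,0,73],[10,0,73],[0,10,73],[0,-10,73],[0,0,60]): print(d,(proj(S,o["tcp_pos"]+R0.apply(d))-[250,170])*5+2)
a=.82;print("pad",(proj(S,f([55-75*np.cos(a)+6*np.sin(a),0,103+75*np.sin(a)+6*np.cos(a)]))-[250,170])*5+2)
print("caps", [(proj(S,f([x,y,145]))-[250,170])*5+2 for x in(-36,12) for y in(-78,78)])
E
python3 look.py wrist w3
```

```text
[0, 0, 73] [320.18254207 346.13581898]
[10, 0, 73] [322.72013937 365.36927019]
[0, 10, 73] [299.19412699 348.31740524]
[0, -10, 73] [341.13955737 343.9574965 ]
[0, 0, 60] [320.5925406  334.49607789]
pad [316.22453563 377.29458557]
caps [array([151.22453747, 330.61110766]), array([458.86591006, 299.81605842]), array([158.49434051, 416.39927393]), array([473.65561708, 383.91021853])]
4.35 [703.2   9.1 266.8] [3.141 0.064 0.064] [ 0.2 -0.  -0.1] -0.3
```

View pics/w3.png

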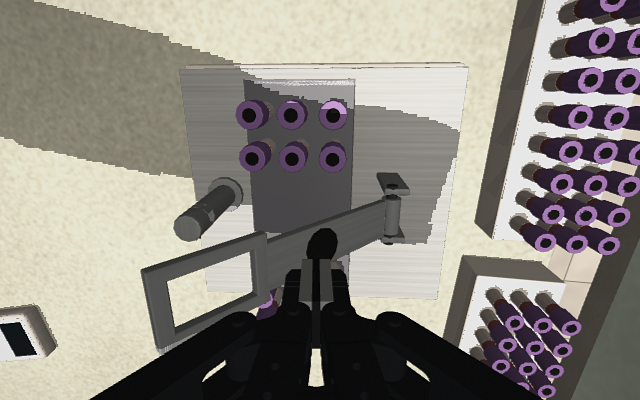

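>>> play_rows:
  targets: "0 0.006 0.045 0 0.01 0 0;-0.008 0.006 0.076 0 0.021 0 0;-0.016 0.006 0.09 0 0.021 0 0;-0.025 0.006 0.1 0 0.021 0 0;-0.033 0.006 0.113 0 0.021 0 0;-0.04 0.006 0.125 0 0.021 0 0"

```text
time_s: 5.0
tcp_pos: [690.1, 6.0, 233.5]
eef_rot: [3.14, 0.028, 0.064]
ft_force: [-3.3, -0.5, 5.7]
grip_width: -0.1
```

```bash
python3 - <<'E'
from h import *
R=Rot.from_euler("xyz",[np.pi,.0,YAW])
o=env.observe();R0=Rot.from_euler("xyz",o["eef_rot"]);print("tip sh",RZ.inv().apply(o["tcp_pos"]+R0.apply([0,0,73])-C))
for a in (.5,.4,.3,.2,.1,0,-.03):
  p=[55-75*np.cos(a)+6*np.sin(a),0,103+75*np.sin(a)+6*np.cos(a)+10*np.tan(a)]
  s,r=move(tcp_for(p,R),R);print(a,np.round(p,1),np.round(s,3),np.round(r,3))
E
```

```text
tip sh [ -2.13671381  -0.72118985 160.56547484]
0.5 [ -7.9   0.  149.7] [-0.025 -0.002  0.037] [0.001 0.018 0.002]
0.4 [-11.7   0.  142. ] [-0.037 -0.002  0.063] [0.001 0.018 0.002]
0.3 [-14.9   0.  134. ] [-0.047 -0.002  0.09 ] [0.001 0.018 0.002]
0.2 [-17.3   0.  125.8] [-0.054 -0.002  0.117] [0.001 0.018 0.002]
0.1 [-19.    0.  117.5] [-0.059 -0.002  0.145] [0.001 0.018 0.002]
0 [-20.   0. 109.] [-0.061 -0.002  0.174] [0.001 0.018 0.002]
-0.03 [-20.1   0.  106.4] [-0.062 -0.002  0.182] [0.001 0.018 0.002]
```

>>> play_rows:
  targets: "-0.012 -0.002 0.018 0 0.009 0 0;-0.025 -0.002 0.037 0 0.018 0 0;-0.031 -0.002 0.05 0 0.018 0 0;-0.037 -0.002 0.063 0 0.018 0 0;-0.042 -0.002 0.077 0 0.018 0 0;-0.047 -0.002 0.09 0 0.018 0 0;-0.051 -0.002 0.103 0 0.018 0 0;-0.054 -0.002 0.117 0 0.018 0 0;-0.057 -0.002 0.131 0 0.018 0 0;-0.059 -0.002 0.145 0 0.018 0 0"

```text
time_s: 6.0
tcp_pos: [671.1, 5.3, 190.0]
eef_rot: [3.14, -0.0, 0.064]
ft_force: [-1.8, -0.2, 2.6]
grip_width: 0.1
```

```bash
python3 look.py scene s4;python3 - <<'E'
from h import *
crop(cv2.imread("pics/s4.png"),250,170,140,120,5,"pics/s4c.png")
o=env.observe();R0=Rot.from_euler("xyz",o["eef_rot"]);print("tip sh",RZ.inv().apply(o["tcp_pos"]+R0.apply([0,0,73])-C))
E
```

```text
6.0 [671.1   5.3 190. ] [ 3.14  -0.     0.064] [-1.8 -0.2  2.6] 0.1
tip sh [-19.47033438  -0.18086083 116.21647193]
```

View pics/s4c.png

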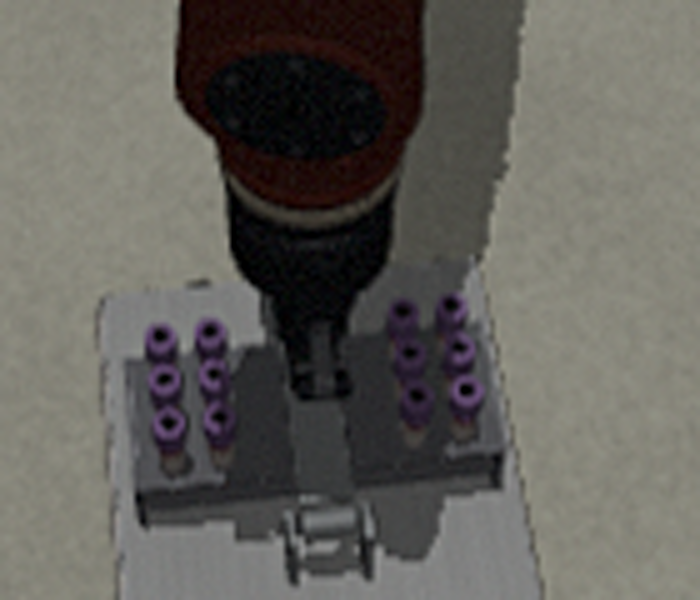

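The bar has followed the tip nearly down (tip at z=116, contact force 2.6 N). I'll press the last few mm slowly.

>>> play_rows:
  targets: "0 0 0.008 0 0 0 0;-0.002 0 0.016 0 0 0 0;-0.002 0 0.024 0 0 0 0;-0.002 0 0.028 0 0 0 0"

```text
time_s: 6.45
tcp_pos: [670.3, 5.3, 181.6]
eef_rot: [3.14, 0.0, 0.064]
ft_force: [-4.2, -0.5, 13.0]
grip_width: -0.3
```

>>> play_rows:
  targets: "0 0 0.005 0 0 0 0;0 0 0.01 0 0 0 0"

```text
time_s: 6.65
tcp_pos: [670.4, 5.3, 181.4]
eef_rot: [3.139, -0.001, 0.064]
ft_force: [-12.8, 1.8, 27.5]
grip_width: 0.0
```

Contact is firm at tip z≈108 (the pad sits at 109 when down), so the bar is down. Now I'll retreat and look at the pin from the robot's side.

>>> play_rows:
  targets: "0 0 -0.1 0 0 0 0;0 0 -0.25 0 0 0 0;0 0 -0.35 0 0 0 0;0 0 -0.4 0 0 0 0;0 0 -0.4 0 0 0 0"

```text
time_s: 7.15
tcp_pos: [671.1, 5.4, 304.2]
eef_rot: [3.139, -0.006, 0.064]
ft_force: [-0.7, 0.2, 0.4]
grip_width: -0.1
```

```bash
python3 look.py wrist w4;python3 - <<'E'
from h import *
base=Rot.from_euler("xyz",[np.pi,0,np.pi/2])
R=RZ*Rot.from_euler("y",-np.pi/4)*base
pin=f([-85,0,0]);fw=RZ.apply([1,0,0]);t=pin-106*fw+[0,0,250]
s,r=move(t,R);print(t,s.round(3),r.round(3),np.linalg.norm(r))
E
```

```text
7.15 [671.1   5.4 304.2] [ 3.139 -0.006  0.064] [-0.7  0.2  0.4] -0.1
[499.55524532  -5.04377578 250.        ] [-0.572 -0.002  0.171] [-0.389  0.39  -0.942] 1.090647842251757
```

View pics/w4.png

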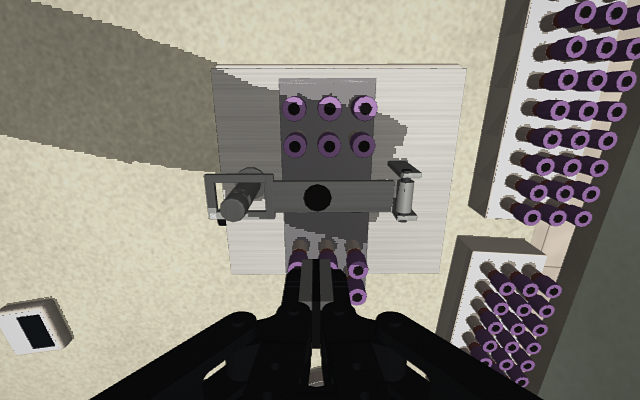

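The bar lies level and the pin, its top at (236,207), stands up through the eye.

>>> play_rows:
  targets: "-0.1 0 0 -0.035 0.035 -0.085 0;-0.25 0 0 -0.07 0.07 -0.17 0;-0.4 0 0 -0.105 0.105 -0.25 0;-0.5 0 0 -0.14 0.14 -0.34 0;-0.572 0 0 -0.175 0.175 -0.42 0;-0.572 0 0 -0.21 0.21 -0.51 0;-0.572 0 0.03 -0.245 0.245 -0.59 0;-0.572 0 0.06 -0.28 0.28 -0.67 0;-0.572 0 0.1 -0.315 0.315 -0.76 0;-0.572 0 0.13 -0.35 0.35 -0.84 0;-0.572 -0.002 0.171 -0.389 0.39 -0.942 0;-0.572 -0.002 0.171 -0.389 0.39 -0.942 0"

```text
time_s: 8.4
tcp_pos: [545.7, -7.6, 248.6]
eef_rot: [2.482, -0.047, 1.516]
ft_force: [0.2, -0.5, 0.3]
grip_width: -0.2
```

>>> play_rows:
  targets: "0 0 0 0 0 0 0;0 0 0 0 0 0 0"

```text
time_s: 8.6
tcp_pos: [544.8, -7.7, 246.1]
eef_rot: [2.486, -0.049, 1.512]
ft_force: [-0.5, 0.1, -0.1]
grip_width: -0.2
```

```bash
python3 look.py wrist w5;python3 - <<'E'
from h import *
c=env.calibration("wrist")
for z in(103,114,124,134,146,156): print(z,proj(c,f([-85,0,z])))
E
```

```text
8.6 [544.8  -7.7 246.1] [ 2.486 -0.049  1.512] [-0.5  0.1 -0.1] -0.2
103 [323.98147782 160.32110061]
114 [325.01321051 172.9053648 ]
124 [326.00208809 184.96691594]
134 [327.04347135 197.66889028]
146 [328.3685205  213.83079792]
156 [329.54122071 228.13447304]
```

View pics/w5.png

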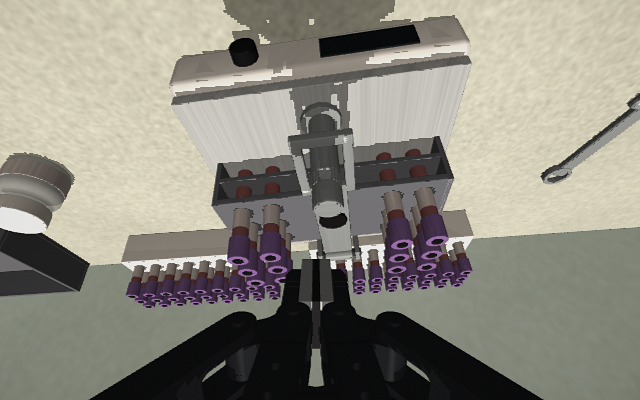

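```bash
python3 - <<'E'
from h import *
im=cv2.imread("pics/w5.png");crop(cv2.convertScaleAbs(im,alpha=1.6),275,90,100,150,5,"pics/w5c.png")
E
```

```text
(no output)
```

View pics/w5c.png

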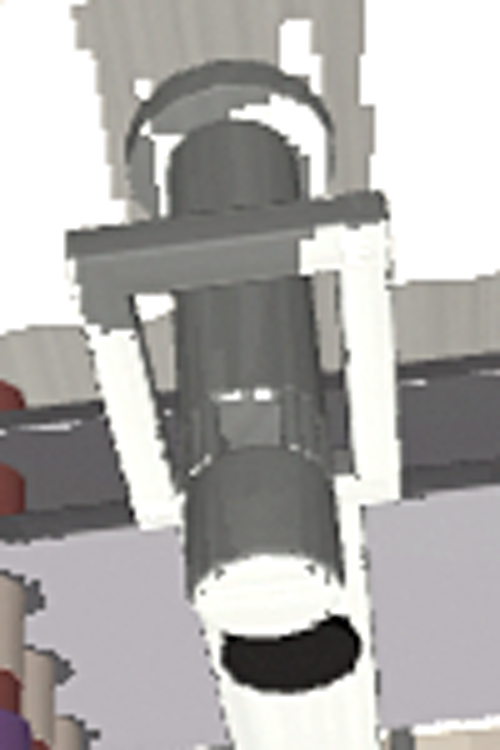

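```bash
python3 - <<'E'
from h import *
import pickle
c=pickle.load(open("w5.pkl","rb"))
for z in(110,116,118,120,122,124,128): print(z,"near face",(proj(c,f([-95,0,z]))-[275,90])*5+2, "ledge",(proj(c,f([-90,0,z]))-[275,90])*5+2)
im=cv2.imread("pics/w4.png");crop(cv2.convertScaleAbs(im,alpha=1.6),195,160,90,70,8,"pics/w4c.png")
E
```

```text
110 near face [244.16219349 352.78594796] ledge [247.9425519  378.05509131]
116 near face [247.08560477 388.64122281] ledge [250.86742935 413.60029317]
118 near face [248.08079314 400.847084  ] ledge [251.86270829 425.69563439]
120 near face [249.08661724 413.18339119] ledge [252.86841319 437.91767943]
122 near face [250.10324849 425.65224676] ledge [253.88470875 450.26842967]
124 near face [251.13086202 438.25579851] ledge [254.91176314 462.74992889]
128 near face [253.21975548 463.87581633] ledge [256.99883909 488.11356803]
```

View pics/w4c.png

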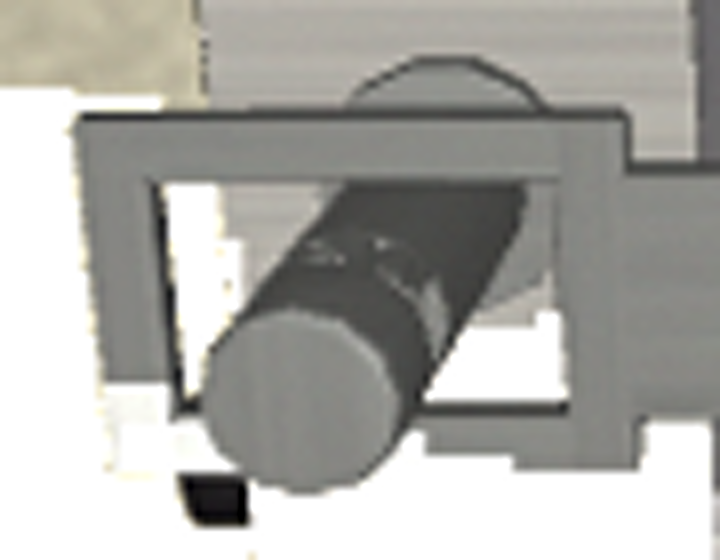

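```bash
python3 - <<'E'
from h import *
import pickle
c4=pickle.load(open("w4.pkl","rb"));c5=pickle.load(open("w5.pkl","rb"));T=env.calibration("top");S=env.calibration("scene")
r4=ray(c4,232.1,209.75);r5=ray(c5,328.3,208.7)
p=tri([r4,r5]);print("top",p,RZ.inv().apply(p-C),proj(c4,p),proj(c5,p))
rt=ray(T,275+275/6-.4,110+373/6-.4);rs=ray(S,260+244/5-.4,200+95/5-.4)
for q in([r4,r5,rt],[rt,rs],[r4,r5,rt,rs]):
  p=tri(q);print(p,RZ.inv().apply(p-C))
# yaw in w5: shaker front deck edge 
a,b=onz(c5,173,103,55),onz(c5,470,58,55);print(a,b,np.arctan2(-(b-a)[0],(b-a)[1]))
a,b=onz(c4,212,66,55),onz(c4,466,69,55);d=b-a;print(a,b,np.arctan2(d[1],d[0]))
# clip from w1
c=pickle.load(open("w1.pkl","rb"));P=lambda u,v,z:onz(c,290+u/6-.4,190+v/6-.4,z)
q=[P(x,y,18) for x,y in((90,70),(222,68),(224,265),(90,268))]
print("grip top",np.mean(q,0),[np.linalg.norm(q[i]-q[(i+1)%4]) for i in range(4)])
d=(q[2]+q[3]-q[0]-q[1])/2;print("yaw",np.arctan2(d[1],d[0]))
a,b=P(158,280,2.5),P(163,570,2.5);d=b-a;print("leg",a,b,np.arctan2(d[1],d[0]))
E
```

```text
top [608.25910603   1.45481665 139.00151626] [-82.10215178  -0.14031843 139.00151626] [232.07108879 209.57084933] [328.10091468 208.79496071]
[607.01901181   1.27682287 138.89047569] [-83.35079041  -0.24238232 138.89047569]
[606.41378128   0.92129979 134.35727975] [-83.97656872  -0.56034798 134.35727975]
[607.55009217   1.0662024  138.02805456] [-82.8335377   -0.48498687 138.02805456]
[ 584.750654   -102.95446996   55.        ] [568.27975382 101.92133179  55.        ] 0.08022202547447459
[572.63311462 105.73320565  55.        ] [800.23915867 118.12338874  55.        ] 0.054383291560480364
grip top [518.45913256 290.52663717  18.        ] [np.float64(18.48025839931202), np.float64(29.969773314051), np.float64(19.423551545278933), np.float64(30.143239227790044)]
yaw 0.4161931560308064
leg [540.38578454 300.3535383    2.5       ] [587.03396   321.6094243   2.5      ] 0.4275539701112391
```

Hole height estimates from the views range from 117 to 120.5 mm, which isn't tight enough. I'll touch the pin's flat top gently with the closed fingertips, which gives its height directly in robot coordinates.

```bash
python3 - <<'E'
from h import *
R=Rot.from_euler("xyz",[np.pi,0,np.pi/2+YAW])
s,r=move([606.3,1.3,225],R);print(s.round(3),r.round(3))
s,r=move([606.3,1.3,255],R);print(s.round(3),r.round(3))
E
```

```text
[0.038 0.114 0.183] [ 0.419 -0.005 -0.083]
[0.042 0.175 0.104] [ 0.419 -0.005 -0.083]
```

>>> play_rows:
  targets: "0.01 0.07 -0.01 0.1 0 -0.02 0;0.02 0.13 0.02 0.2 0 -0.04 0;0.03 0.17 0.06 0.3 0 -0.06 0;0.042 0.175 0.1 0.419 -0.005 -0.083 0;0.042 0.175 0.104 0.419 -0.005 -0.083 0;0.042 0.175 0.104 0.419 -0.005 -0.083 0;0.042 0.175 0.104 0.419 -0.005 -0.083 0"

```text
time_s: 9.35
tcp_pos: [607.1, 1.4, 251.4]
eef_rot: [-3.132, -0.0, 1.631]
ft_force: [0.0, 0.3, -1.0]
grip_width: 0.0
```

```bash
python3 - <<'E'
from h import *
R=Rot.from_euler("xyz",[np.pi,0,np.pi/2+YAW])
for z in(222,212):
 s,r=move([606.3,1.3,z],R);print(s.round(3),r.round(3))
E
```

```text
[-0.    -0.002  0.098] [-0.006 -0.    -0.001]
[-0.    -0.002  0.131] [-0.006 -0.    -0.001]
```

>>> play_rows:
  targets: "0 -0.002 0.04 -0.006 0 0 0;0 -0.002 0.08 -0.006 0 0 0;0 -0.002 0.098 -0.006 0 0 0;0 -0.002 0.105 -0.006 0 0 0;0 -0.002 0.112 -0.006 0 0 0"

```text
time_s: 9.85
tcp_pos: [605.8, 1.3, 218.6]
eef_rot: [3.139, 0.0, 1.63]
ft_force: [0.5, -0.8, -0.7]
grip_width: -0.1
```

Tip z is 145.6 with no contact. I'll step down 1.5 mm per row in short calls.

>>> play_rows:
  targets: "0 0 0.005 0 0 0 0;0 0 0.01 0 0 0 0"

```text
time_s: 10.05
tcp_pos: [606.0, 1.2, 216.4]
eef_rot: [3.138, 0.001, 1.63]
ft_force: [0.0, 0.2, -0.0]
grip_width: 0.0
```

>>> play_rows:
  targets: "0 0 0.005 0 0 0 0;0 0 0.01 0 0 0 0"

```text
time_s: 10.25
tcp_pos: [606.1, 1.2, 213.6]
eef_rot: [3.137, 0.001, 1.63]
ft_force: [0.1, -1.1, -0.3]
grip_width: 0.1
```

>>> play_rows:
  targets: "0 0 0.004 0 0 0 0;0 0 0.007 0 0 0 0"

```text
time_s: 10.45
tcp_pos: [606.2, 1.2, 211.4]
eef_rot: [3.137, 0.001, 1.63]
ft_force: [-0.7, 0.3, 10.7]
grip_width: 0.1
```

>>> play_rows:
  targets: "0 0 0.004 0 0 0 0;0 0 0.007 0 0 0 0"

```text
time_s: 10.65
tcp_pos: [606.2, 1.2, 211.3]
eef_rot: [3.136, 0.002, 1.63]
ft_force: [-9.5, 1.5, 20.7]
grip_width: 0.1
```

The pin top is at z≈138.4–138.8 (contact at TCP 211.4, and the triangulation gave 139.0), so the hole centre is at about 116.6 mm. Now the clip.

```bash
python3 - <<'E'
from h import *
R=Rot.from_euler("xyz",[np.pi,0,np.pi/2+.42])
s,r=move([519.4,290.9,160],R);print(s.round(3),r.round(3))
E
```

```text
[ 0.981 -0.233  0.168] [ 0.003  0.002 -0.23 ]
```

>>> play_rows:
  targets: "0 0 -0.08 0 0 0 0;0 0 -0.16 0 0 0 0.3;0.15 -0.04 -0.16 0 0 -0.06 0.6;0.3 -0.07 -0.16 0 0 -0.12 0.6;0.45 -0.12 -0.12 0 0 -0.18 0.6;0.6 -0.15 -0.05 0 0 -0.23 0.6;0.75 -0.18 0.02 0 0 -0.23 0.6;0.9 -0.22 0.1 0 0 -0.23 0.6;0.981 -0.233 0.168 0.003 0.002 -0.23 0.6;0.981 -0.233 0.168 0.003 0.002 -0.23 0.6;0.981 -0.233 0.168 0.003 0.002 -0.23 0.6"

```text
time_s: 11.75
tcp_pos: [518.9, 291.0, 159.6]
eef_rot: [-3.141, -0.0, 1.993]
ft_force: [0.5, -0.3, 0.2]
grip_width: 50.9
```

```bash
python3 look.py wrist w6; python3 - <<'E'
from h import *
c=env.calibration("wrist");Q=Rot.from_euler("z",.42)
for p in([13,-10,18],[13,10,18],[72,0,2.5],[35.5,0,2.5]): print(p,proj(c,np.array([520.3,291.3,0])+Q.apply(p)))
R=Rot.from_euler("xyz",[np.pi,0,np.pi/2+.42])
for z in(110,75): s,r=move([519.4,290.9,z],R);print(s.round(3),r.round(3))
E
```

```text
11.75 [518.9 291.  159.6] [-3.141 -0.     1.993] [ 0.5 -0.3  0.2] 50.9
[13, -10, 18] [302.4171326  240.14137072]
[13, 10, 18] [330.53495072 240.17125709]
[72, 0, 2.5] [316.25417507 298.25057135]
[35.5, 0, 2.5] [316.35082282 258.15458322]
[ 0.002 -0.     0.169] [ 0.001 -0.     0.   ]
[ 0.002 -0.001  0.285] [ 0.001 -0.     0.   ]
```

View pics/w6.png

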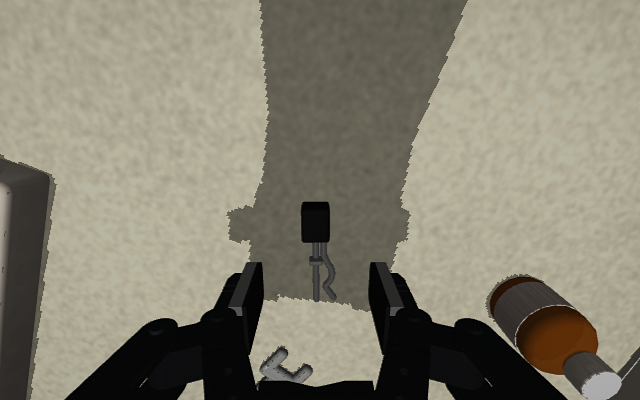

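The clip's grip front edge (302–329, 241) and leg tip (316,300) match the prediction within 1–2 px. I'll descend and grip.

>>> play_rows:
  targets: "0.002 0 0.1 0 0 0 0.6;0.002 0 0.19 0 0 0 0.6;0.002 0 0.25 0 0 0 0.6;0.002 -0.001 0.285 0 0 0 0.6;0.002 -0.001 0.285 0 0 0 0.5;0.002 -0.001 0.285 0 0 0 0.3;0.002 -0.001 0.285 0 0 0 0;0.002 -0.001 0.285 0 0 0 0;0.002 -0.001 0.285 0 0 0 0;0.002 -0.001 0.285 0 0 0 0"
  newtons: 60

```text
time_s: 12.8
tcp_pos: [520.4, 291.2, 77.0]
eef_rot: [3.138, 0.001, 1.991]
ft_force: [-0.8, -0.9, 6.3]
grip_width: 18.5
```

```bash
python3 look.py wrist w7
```

```text
12.8 [520.4 291.2  77. ] [3.138e+00 1.000e-03 1.991e+00] [-0.8 -0.9  6.3] 18.5
```

View pics/w7.png

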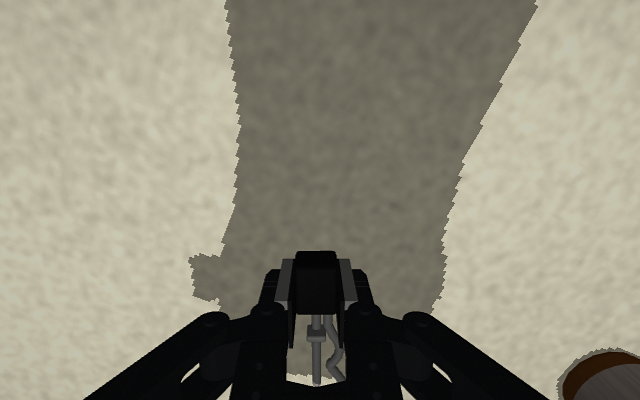

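>>> play_rows:
  targets: "0 0 -0.1 0 0 0 0;0 0 -0.2 0 0 0 0;0 0 -0.3 0 0 0 0;0 0 -0.3 0 0 0 0;0 0 -0.3 0 0 0 0"

```text
time_s: 13.35
tcp_pos: [520.7, 291.3, 168.2]
eef_rot: [3.136, 0.001, 1.992]
ft_force: [-0.4, -0.2, -0.8]
grip_width: 18.2
```

```bash
python3 look.py wrist w8; python3 look.py scene s8;python3 - <<'E'
from h import *
im=cv2.imread("pics/w8.png");crop(cv2.convertScaleAbs(im,alpha=2),260,240,120,150,4,"pics/w8c.png")
crop(cv2.convertScaleAbs(cv2.imread("pics/s8.png"),alpha=2),360,150,100,80,6,"pics/s8c.png")
c=env.calibration("wrist");o=env.observe();R0=Rot.from_euler("xyz",o["eef_rot"])
for zt in (72,74.5):
  for y in(13,35.5,72): print(zt,y,(proj(c,o["tcp_pos"]+R0.apply([0,y,zt]))-[260,240])*4+2)
E
```

```text
13.35 [520.7 291.3 168.2] [3.136e+00 1.000e-03 1.992e+00] [-0.4 -0.2 -0.8] 18.2
13.4 [520.  291.1 166.9] [3.138e+00 1.000e-03 1.991e+00] [-0.8  0.6 -0.4] 18.2
72 13 [226.09983574 230.92066771]
72 35.5 [225.8990304  376.29334887]
72 72 [225.60689104 587.78713422]
74.5 13 [226.06955755 219.58355822]
74.5 35.5 [225.87268924 363.48522318]
74.5 72 [225.58586535 573.14027652]
```

View pics/w8c.png

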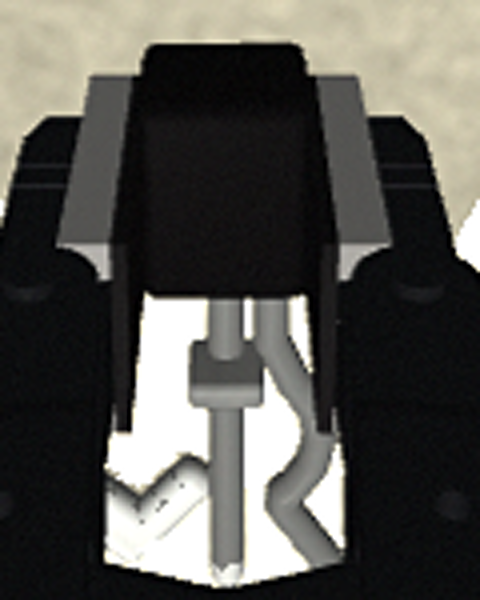

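View pics/s8c.png

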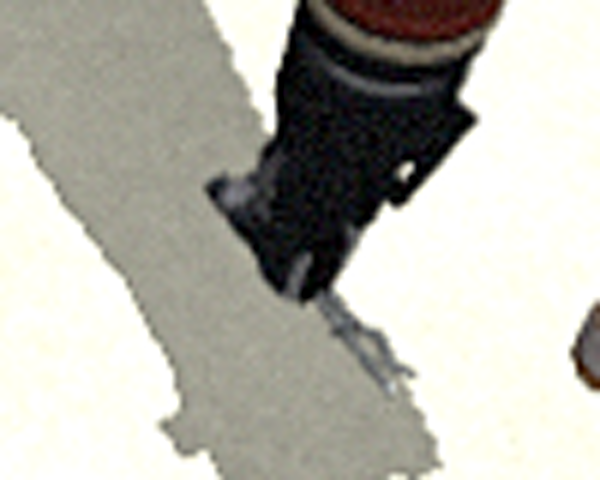

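```bash
python3 - <<'E'
from h import *
import pickle
from scipy.optimize import least_squares
im=cv2.imread("pics/w8.png");crop(cv2.convertScaleAbs(im,alpha=5),285,240,65,100,8,"pics/w8d.png")
crop(cv2.convertScaleAbs(im,alpha=2),285,310,65,90,8,"pics/w8e.png")
E
```

```text
(no output)
```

View pics/w8d.png

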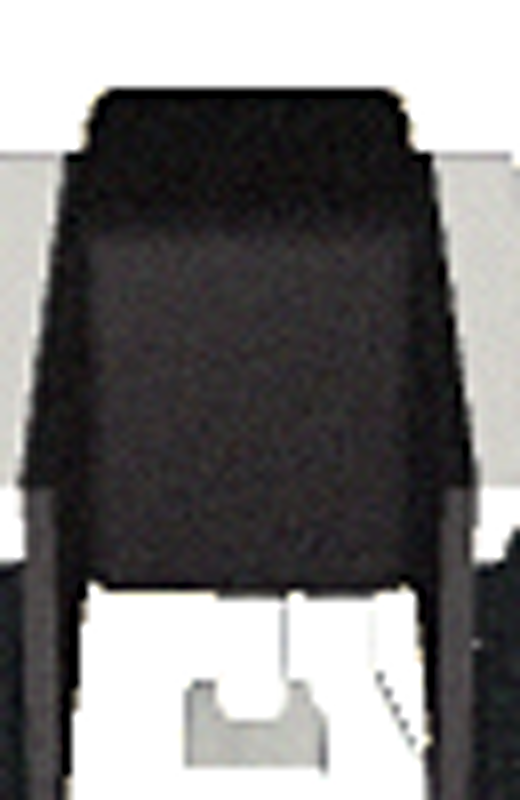

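View pics/w8e.png

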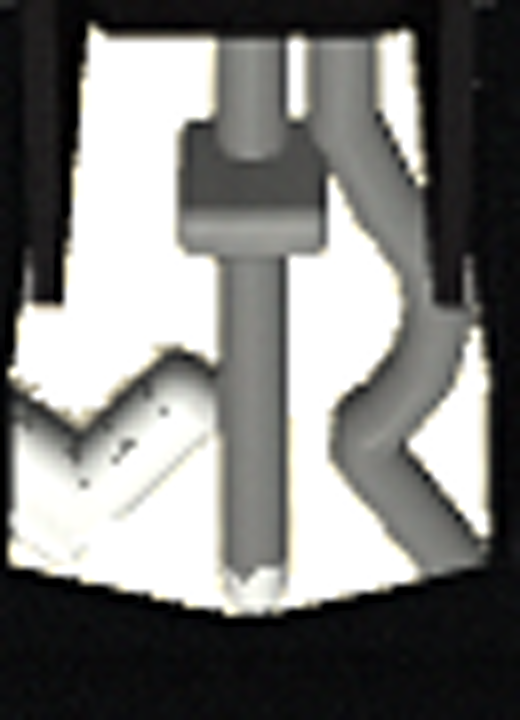

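```bash
python3 - <<'E'
from h import *
import pickle
from scipy.optimize import least_squares
c=pickle.load(open("w8.pkl","rb"))
# camera in tool frame fixed
cy,cz=-84.44,-71.23;Rc=np.array([[.9453,.3262],[-.3262,.9453]]) # cols: cam y, cam z in (tool y,z)
def row(y,z):
    q=Rc.T@np.array([y-cy,z-cz]);return c["cy"]+c["fy"]*q[0]/q[1]
F=[(-13,0,250.75),(-13,18,268.9),(13,18,312.6),(35.5,7.5,341.0)]
def res(p,full=False):
    y0,z0,a,t=p;r=[]
    for x,h,v in F+[(35.5-t,7.5,335.5),(35.5-t,-2.5,324.75)]:
        r.append(row(y0+x*np.cos(a)-h*np.sin(a),z0-x*np.sin(a)-h*np.cos(a))-v)
    return np.array(r)
s=least_squares(res,[0,75,0,4]);print(s.x,res(s.x).round(2))
s2=least_squares(lambda q:res([q[0],q[1],0,q[2]]),[0,75,4]);print(s2.x,s2.fun.round(2))
y0,z0,a,t=s.x
print("tip",y0+72*np.cos(a)-2.5*np.sin(a),z0-72*np.sin(a)-2.5*np.cos(a),row(y0+72*np.cos(a),z0-72*np.sin(a)))
y0,z0,_=s2.x;print(row(y0+72,z0-2.5))
E
```

```text
[7.66246138e+00 8.50757192e+01 6.15949237e-02 2.50628801e+00] [ 1.18 -1.96  2.15 -1.34  0.22 -0.23]
[ 4.17685055 80.42582113  1.41240434] [-0.17 -0.66  3.16 -2.57  0.78 -0.81]
tip 79.37203295169894 78.14842928020447 383.69506833104515
383.1505834607317
```

The clip is held squarely with its leg in line with the tool axis (u≈316). The in-hand height from this steep view is poorly conditioned. I'll instead rest the leg lightly on the pin's flat top, which gives the leg height relative to the hole directly (24.5 mm below that).

```bash
cat >> h.py <<'E'
PIN=np.array([606.3,1.2,0]);FW=Rot.from_euler("z",.063).apply([1,0,0]);RI=Rot.from_euler("xyz",[np.pi,0,np.pi/2+.063])
E
python3 - <<'E'
from h import *
t=PIN-56*FW+[0,0,232];s,r=move(t,RI);print(t,s.round(3),r.round(3))
E
```

```text
[550.41109525  -2.32566669 232.        ] [-0.934 -0.305 -0.22 ] [0.002 0.    0.228]
```

>>> play_rows:
  targets: "-0.05 0 -0.15 0 0 0 0;-0.18 -0.06 -0.22 0 0 0.06 0;-0.33 -0.11 -0.22 0 0 0.12 0;-0.48 -0.16 -0.22 0 0 0.18 0;-0.63 -0.21 -0.22 0 0 0.228 0;-0.78 -0.25 -0.22 0 0 0.228 0;-0.89 -0.29 -0.22 0 0 0.228 0;-0.934 -0.305 -0.22 0 0 0.228 0;-0.934 -0.305 -0.22 0 0 0.228 0;-0.934 -0.305 -0.22 0.002 0 0.228 0"
  newtons: 80

```text
time_s: 14.45
tcp_pos: [550.0, -1.5, 231.3]
eef_rot: [-3.14, -0.001, 1.633]
ft_force: [-0.1, 0.3, -0.5]
grip_width: 17.5
```

```bash
python3 look.py wrist w9; python3 - <<'E'
from h import *
t=PIN-56*FW+[0,0,218];s,r=move(t,RI);print(s.round(3),r.round(3))
crop(cv2.convertScaleAbs(cv2.imread("pics/w9.png"),alpha=2),270,290,95,110,6,"pics/w9c.png")
print(proj(env.calibration("wrist"),PIN+[0,0,138.6]))
E
```

```text
14.45 [550.   -1.5 231.3] [-3.140e+00 -1.000e-03  1.633e+00] [-0.1  0.3 -0.5] 17.5
[-0.004  0.001  0.045] [-0.001 -0.     0.   ]
[313.87346873 338.15574215]
```

View pics/w9c.png

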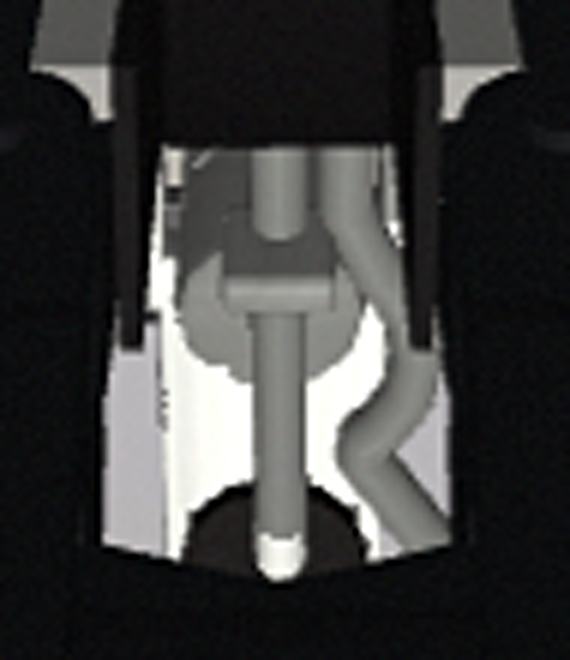

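The pin's top disc is centred at u≈314.6 and the leg at u≈316.3. The leg is therefore about 1 mm too far left (+y), which agrees with the measured TCP error. I'll correct that and descend until it touches.

>>> play_rows:
  targets: "-0.004 0 0.02 0 0 0 0;-0.004 0.001 0.035 0 0 0 0;-0.004 0.001 0.045 0 0 0 0;-0.004 0.001 0.045 0 0 0 0"

```text
time_s: 14.9
tcp_pos: [550.1, -1.7, 217.2]
eef_rot: [-3.139, -0.001, 1.635]
ft_force: [-0.8, 0.0, -0.3]
grip_width: 17.3
```

>>> play_rows:
  targets: "0 0 0.004 0 0 0 0;0 0 0.007 0 0 0 0"

```text
time_s: 15.1
tcp_pos: [550.1, -1.7, 215.4]
eef_rot: [-3.139, -0.001, 1.635]
ft_force: [-2.9, 0.3, 4.4]
grip_width: 17.8
```

The leg touches at TCP z≈215.5, as predicted, so the insertion height is TCP z≈191.0. I'll lift, back off and come down in front of the hole.

```bash
python3 - <<'E'
from h import *
t=PIN-95*FW+[0,0,191.1];s,r=move(t,RI);print(t,s.round(3),r.round(3))
E
```

```text
[511.48846515  -4.78104171 191.1       ] [-0.002 -0.129  0.081] [-0.002 -0.     0.001]
```

>>> play_rows:
  targets: "0 0 -0.03 0 0 0 0;-0.002 -0.07 -0.03 -0.002 0 0 0;-0.002 -0.129 -0.03 -0.002 0 0 0;-0.002 -0.129 0.03 -0.002 0 0.001 0;-0.002 -0.129 0.081 -0.002 0 0.001 0;-0.002 -0.129 0.081 -0.002 0 0.001 0;-0.002 -0.129 0.081 -0.002 0 0.001 0"

```text
time_s: 15.8
tcp_pos: [511.4, -4.7, 191.1]
eef_rot: [-3.141, -0.001, 1.633]
ft_force: [0.9, -0.6, -0.7]
grip_width: 17.7
```

```bash
python3 look.py wrist w10; python3 - <<'E'
from h import *
for d,z in((95,191.1),(82,191.1),(75,191.1)):
 t=PIN-d*FW+[0,0,z];s,r=move(t,RI);print(t,s.round(4),r.round(3))
crop(cv2.convertScaleAbs(cv2.imread("pics/w10.png"),alpha=2),270,290,95,110,6,"pics/w10c.png")
E
```

```text
15.8 [511.4  -4.7 191.1] [-3.141e+00 -1.000e-03  1.633e+00] [ 0.9 -0.6 -0.7] 17.7
[511.48846515  -4.78104171 191.1       ] [ 0.0001 -0.0009  0.0019] [ 0.001 -0.    -0.   ]
[524.46267518  -3.96258337 191.1       ] [0.0001 0.0425 0.0019] [ 0.001 -0.    -0.   ]
[531.44878828  -3.52187503 191.1       ] [0.0001 0.0658 0.0019] [ 0.001 -0.    -0.   ]
```

View pics/w10c.png

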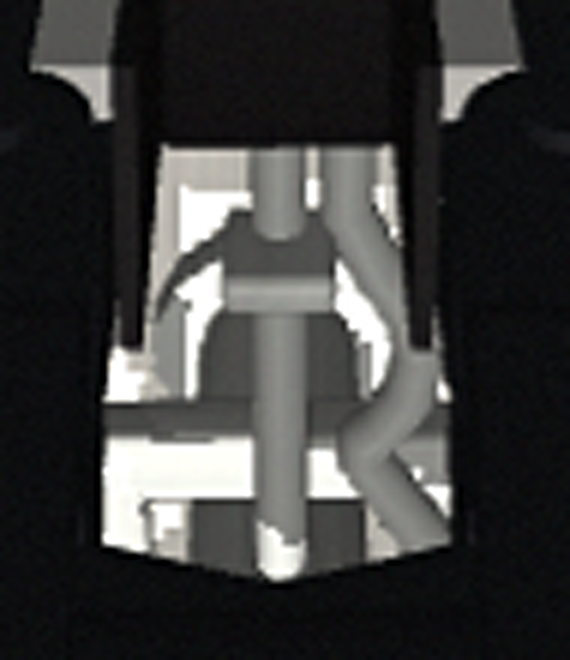

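The pin shaft (190–365, centre u≈278 in the crop) and the leg (280) line up. I'll advance in small steps and watch the force.

>>> play_rows:
  targets: "0 0.015 0.001 0 0 0 0;0 0.03 0.001 0 0 0 0;0 0.045 0.001 0 0 0 0"

```text
time_s: 16.15
tcp_pos: [525.9, -4.0, 191.8]
eef_rot: [3.14, -0.0, 1.633]
ft_force: [-0.5, 0.3, -0.7]
grip_width: 17.8
```

>>> play_rows:
  targets: "0 0.008 0 0 0 0 0;0 0.016 0 0 0 0 0"

```text
time_s: 16.35
tcp_pos: [531.2, -3.7, 191.9]
eef_rot: [3.14, -0.0, 1.634]
ft_force: [0.2, 0.2, -0.3]
grip_width: 18.3
```

>>> play_rows:
  targets: "0 0.008 0 0 0 0 0;0 0.014 0 0 0 0 0"

```text
time_s: 16.55
tcp_pos: [535.6, -3.4, 191.8]
eef_rot: [3.14, -0.001, 1.634]
ft_force: [0.3, 0.1, -0.5]
grip_width: 17.5
```

The leg is about 12 mm into the hole with no force. Now for the bow.

>>> play_rows:
  targets: "0 0.006 0.002 0 0 0 0;0 0.012 0.002 0 0 0 0"

```text
time_s: 16.75
tcp_pos: [539.2, -3.1, 191.1]
eef_rot: [3.14, -0.001, 1.634]
ft_force: [-0.4, 0.0, -0.5]
grip_width: 18.1
```

>>> play_rows:
  targets: "0 0.006 0.001 0 0 0 0;0 0.012 0.001 0 0 0 0"

```text
time_s: 16.95
tcp_pos: [542.3, -2.6, 190.4]
eef_rot: [-3.141, -0.001, 1.634]
ft_force: [-2.8, 2.1, -1.1]
grip_width: 17.7
```

>>> play_rows:
  targets: "0 0.006 0 0 0 0 0;0 0.012 0 0 0 0 0"

```text
time_s: 17.15
tcp_pos: [545.7, -1.9, 190.2]
eef_rot: [-3.14, -0.002, 1.634]
ft_force: [-4.3, 3.3, -0.0]
grip_width: 17.4
```

>>> play_rows:
  targets: "-0.002 0.006 -0.002 0 0 0 0;-0.002 0.012 -0.002 0 0 0 0"

```text
time_s: 17.35
tcp_pos: [548.3, -1.8, 190.2]
eef_rot: [-3.137, -0.003, 1.635]
ft_force: [-8.8, 3.8, 0.1]
grip_width: 17.2
```

>>> play_rows:
  targets: "-0.001 0.006 0 0 0 0 0;-0.001 0.012 0 0 0 0 0"

```text
time_s: 17.55
tcp_pos: [551.3, -1.5, 190.1]
eef_rot: [-3.136, -0.004, 1.635]
ft_force: [-4.2, 4.8, 2.4]
grip_width: 17.8
```

>>> play_rows:
  targets: "0 0.004 0 0 0 0 0;0 0.008 0 0 0 0 0"

```text
time_s: 17.75
tcp_pos: [553.7, -1.2, 190.2]
eef_rot: [-3.135, -0.004, 1.635]
ft_force: [-3.3, 2.4, 2.5]
grip_width: 18.1
```

>>> play_rows:
  targets: "0 0.005 0 0 0 0 0;0 0.009 0 0 0 0 0"

```text
time_s: 17.95
tcp_pos: [556.8, -1.1, 190.3]
eef_rot: [-3.136, -0.004, 1.635]
ft_force: [-1.9, 2.2, 0.0]
grip_width: 17.6
```

>>> play_rows:
  targets: "0 0.004 0 0 0 0 0;0 0.008 0 0 0 0 0"

```text
time_s: 18.15
tcp_pos: [559.6, -1.1, 190.4]
eef_rot: [-3.137, -0.004, 1.635]
ft_force: [0.5, 1.6, -0.6]
grip_width: 17.8
```

>>> play_rows:
  targets: "0 0.003 0 0 0 0 0;0 0.005 0 0 0 0 0"

```text
time_s: 18.35
tcp_pos: [561.5, -1.3, 190.5]
eef_rot: [-3.137, -0.003, 1.635]
ft_force: [-0.5, -0.0, 0.4]
grip_width: 17.9
```

>>> play_rows:
  targets: "0 0.003 0 0 0 0 0;0 0.004 0 0 0 0 0"

```text
time_s: 18.55
tcp_pos: [562.6, -1.4, 190.4]
eef_rot: [-3.137, -0.003, 1.635]
ft_force: [-2.7, -0.9, 0.5]
grip_width: 17.5
```

>>> play_rows:
  targets: "0 0.003 0 0 0 0 0;0 0.003 0 0 0 0 0"

```text
time_s: 18.75
tcp_pos: [562.9, -1.4, 190.3]
eef_rot: [-3.135, -0.003, 1.635]
ft_force: [-3.7, 0.1, 1.6]
grip_width: 18.0
```

```bash
python3 look.py wrist w11; python3 - <<'E'
from h import *
crop(cv2.convertScaleAbs(cv2.imread("pics/w11.png"),alpha=2),270,290,95,110,6,"pics/w11c.png")
E
```

```text
18.75 [562.9  -1.4 190.3] [-3.135e+00 -3.000e-03  1.635e+00] [-3.7  0.1  1.6] 18.0
```

View pics/w11c.png

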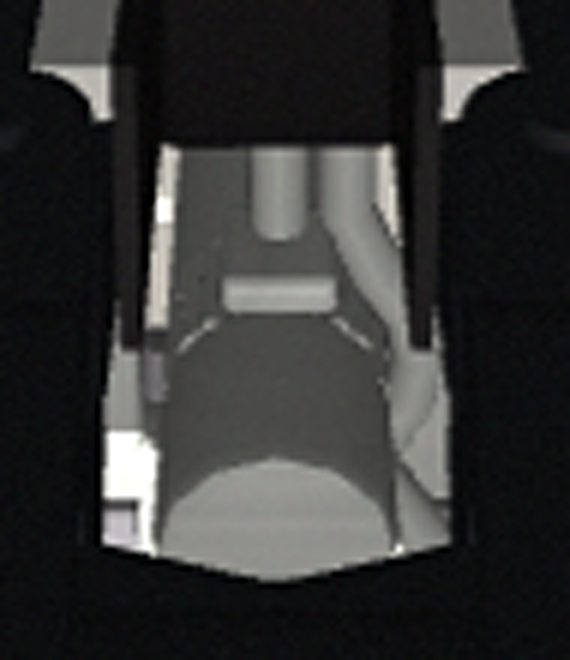

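The collar meets the pin face and the bow lies behind the pin's widest part. I'll give one more gentle push to confirm the stop.

>>> play_rows:
  targets: "0 0.003 0 0 0 0 0;0 0.006 0 0 0 0 0;0 0.006 0 0 0 0 0"

```text
time_s: 19.1
tcp_pos: [563.5, -1.3, 190.1]
eef_rot: [-3.132, -0.003, 1.634]
ft_force: [-10.8, -0.8, 5.5]
grip_width: 17.8
```

It's a solid stop at about 11 N. Now I'll relax, open and withdraw straight up.

>>> play_rows:
  targets: "0 -0.002 0 0 0 0 0;0 -0.002 0 0 0 0 0;0 -0.002 0 0 0 0 0.3;0 -0.002 0 0 0 0 0.6;0 -0.002 0 0 0 0 0.6;0 -0.002 0 0 0 0 0.6;0 -0.002 0 0 0 0 0.6"

```text
time_s: 19.8
tcp_pos: [562.9, -1.3, 190.1]
eef_rot: [-3.132, -0.003, 1.634]
ft_force: [-0.3, 0.2, 1.0]
grip_width: 50.9
```

>>> play_rows:
  targets: "0 0 -0.03 0 0 0 0.6;0 0 -0.1 0 0 0 0.6;0 -0.05 -0.2 0 0 0 0.6;0 -0.15 -0.3 0 0 0 0.6;0 -0.25 -0.35 0 0 0 0.6;0 -0.25 -0.35 0 0 0 0.6;0 -0.25 -0.35 0 0 0 0.6"

```text
time_s: 20.5
tcp_pos: [489.4, -6.4, 297.0]
eef_rot: [-3.135, -0.002, 1.634]
ft_force: [-0.2, -0.1, 0.3]
grip_width: 51.3
```

```bash
python3 look.py wrist w12; python3 look.py scene s12;python3 look.py top t12; python3 - <<'E'
from h import *
crop(cv2.convertScaleAbs(cv2.imread("pics/w12.png"),alpha=1.6),240,180,150,110,5,"pics/w12c.png")
E
```

```text
20.5 [489.4  -6.4 297. ] [-3.135e+00 -2.000e-03  1.634e+00] [-0.2 -0.1  0.3] 51.3
20.55 [489.4  -6.4 296. ] [-3.133e+00 -2.000e-03  1.634e+00] [ 0.9 -0.8  0.2] 51.2
20.6 [489.4  -6.3 295.4] [-3.132e+00 -3.000e-03  1.634e+00] [ 0.3 -0.5  0.2] 51.0
```

View pics/w12.png

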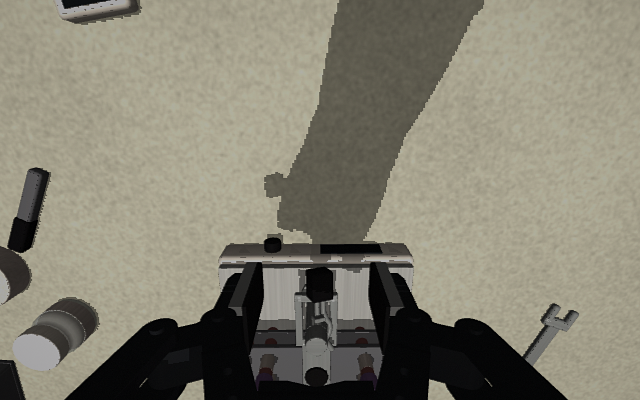

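View pics/w12c.png

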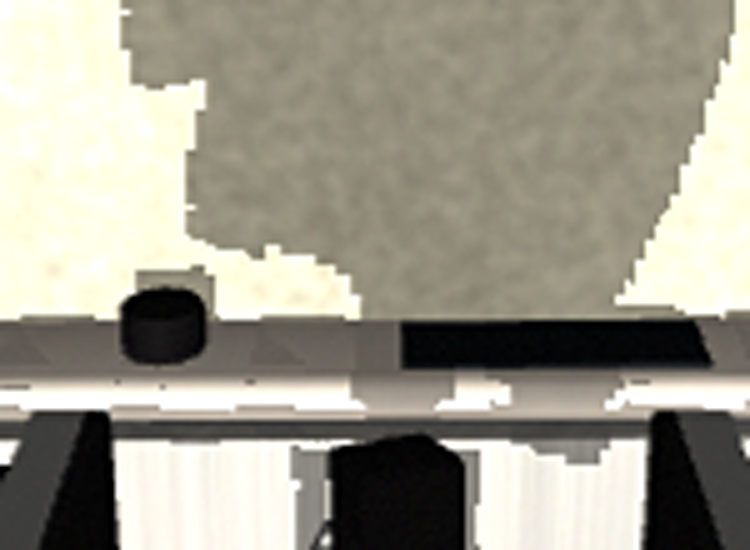

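View pics/s12.png

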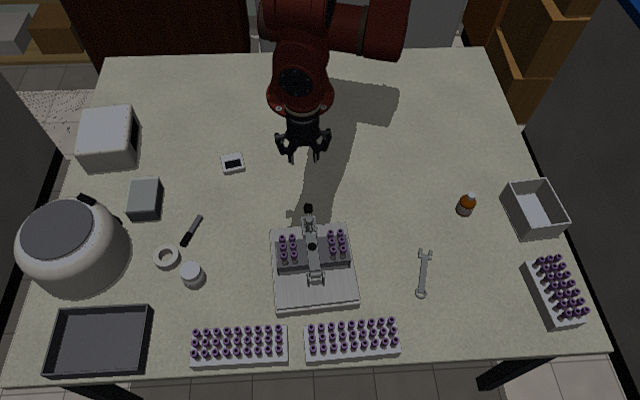

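```bash
python3 - <<'E'
from h import *
import pickle
crop(cv2.convertScaleAbs(cv2.imread("pics/w12.png"),alpha=1.3),285,255,75,110,7,"pics/w12d.png")
crop(cv2.convertScaleAbs(cv2.imread("pics/s12.png"),alpha=1.3),280,195,60,60,9,"pics/s12d.png")
E
```

```text
(no output)
```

View pics/w12d.png

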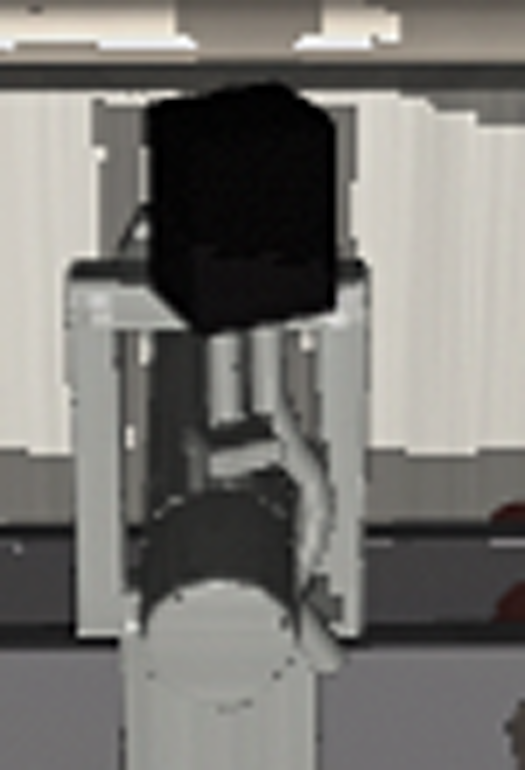

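View pics/s12d.png

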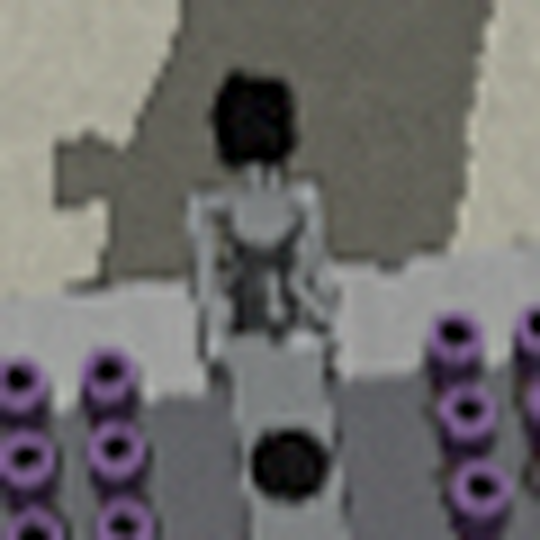

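```bash
python3 - <<'E'
from h import *
import pickle
c=pickle.load(open("w12.pkl","rb"))
for d in(8,10,10.5,12,14,23,33,59):
  for z in(116.6,121.6): print(d,z,((proj(c,PIN-d*FW+[0,0,z])-[285,255]+.4)*7).round(0))
print("top",((proj(c,PIN+[0,0,138.6])-[285,255]+.4)*7))
for x in (13,-13):
  for z in(132,114): print("grip",x,z,((proj(c,PIN-(46-x)*FW+[0,0,z])-[285,255]+.4)*7).round(0))
E
```

```text
8 116.6 [218. 456.]
8 121.6 [218. 482.]
10 116.6 [218. 444.]
10 121.6 [218. 468.]
10.5 116.6 [218. 440.]
10.5 121.6 [218. 465.]
12 116.6 [218. 431.]
12 121.6 [218. 455.]
14 116.6 [218. 418.]
14 121.6 [218. 442.]
23 116.6 [218. 358.]
23 121.6 [219. 382.]
33 116.6 [219. 291.]
33 121.6 [219. 314.]
59 116.6 [219. 110.]
59 121.6 [219. 130.]
top [218.58347278 626.66353301]
grip 13 132 [219. 365.]
grip 13 114 [218. 280.]
grip -13 132 [219. 176.]
grip -13 114 [219.  99.]
```

The clip stays in after release. Its grip has drooped and rolled slightly in the loose hole. I'll check the collar–pin gap from the side.

```bash
python3 - <<'E'
from h import *
R=Rot.from_euler("xyz",[np.pi,0,.063])
s,r=move([590,0,262],R);print(s.round(3),r.round(3))
E
```

```text
[-0.001  0.337  0.107] [-0.007  0.004  1.   ]
```

>>> play_rows:
  targets: "0 0.05 0 0 0 0.09 0.6;0 0.1 0 0 0 0.19 0.6;0 0.15 0 0 0 0.28 0.6;0 0.2 0 0 0 0.38 0.6;0 0.25 0 0 0 0.47 0.6;0 0.3 0 0 0 0.57 0.6;0 0.337 0.03 0 0 0.66 0.6;0 0.337 0.06 0 0 0.76 0.6;0 0.337 0.09 0 0 0.85 0.6;0 0.337 0.107 0 0 0.95 0.6;0 0.337 0.107 0 0 1 0.6;0 0.337 0.107 0 0 1 0.6"

```text
time_s: 21.85
tcp_pos: [589.9, 0.4, 260.4]
eef_rot: [-3.138, 0.013, 0.063]
ft_force: [0.2, -0.1, -0.4]
grip_width: 51.1
```

```bash
python3 look.py wrist w13; python3 - <<'E'
from h import *
import pickle
im=cv2.imread("pics/w13.png")
crop(cv2.convertScaleAbs(im,alpha=1.3),220,140,150,110,5,"pics/w13c.png")
E
```

```text
21.85 [5.899e+02 4.000e-01 2.604e+02] [-3.138  0.013  0.063] [ 0.2 -0.1 -0.4] 51.1
```

View pics/w13.png

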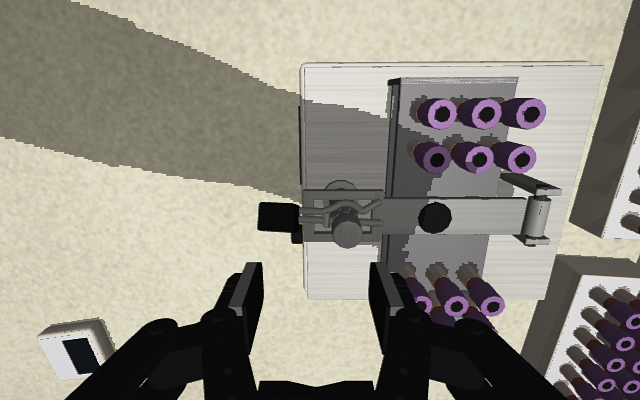

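View pics/w13c.png

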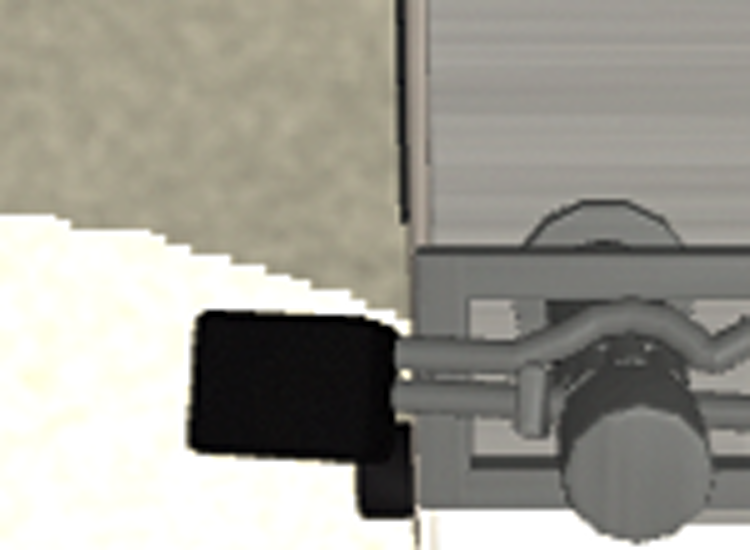

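```bash
python3 - <<'E'
from h import *
import pickle
c=pickle.load(open("w13.pkl","rb"));P=lambda u,v,z:onz(c,220+u/5-.4,140+v/5-.4,z)
pt=P(637,473,138.6);print("pin",pt)
for u,v,z in((547,400,117),(547,365,120),(547,435,120),(640,308,116)): print((P(u,v,z)-pt)@FW)
print("grip front",[(P(398,400,z)-pt)@FW for z in(110,120,128)],"back",[(P(192,380,z)-pt)@FW for z in(110,120,128)])
E
```

```text
pin [608.10385218   1.28881886 138.6       ]
-10.970555495137202
-11.129156083410157
-10.987782165448593
1.6605306005158051
grip front [np.float64(-32.27539966178072), np.float64(-31.60120018539896), np.float64(-31.061840604293483)] back [np.float64(-61.938954523522604), np.float64(-59.92854693265955), np.float64(-58.32022085996911)]
```

The collar face measures 11.0 mm before the pin axis (10.5 is home), the bow crest sits over the pin and the bar is level. The robot is clear, so I'm handing in.

```bash
python3 - <<'E'
from bench import env
print(env.close_job())
E
```

```text
the job is handed in; nothing more can be done
None
```

The bar is down over the rack with the pin standing up through its eye. The R-clip is through the pin's cross hole, fully home and released. I handed in at about 22 s of the 72 s allowed.

- **Bar:** I pressed the pad until it stopped at about 108.5 mm (109 expected), with up to 27.5 N on the fingertips. Later pictures show the bar level.
- **Hole height:** I touched the pin's flat top with the closed fingertips, up to about 21 N. The top is at about 138.5 mm, so the hole is at about 116.6 mm. Resting the clip's leg on the pin top agreed with this. My early camera-only estimates put the hole at 117 to 120.5 mm, so I relied on the touch.
- **Insertion:** The leg entered with no measurable force. The push peaked at about 9 N as the bow sprang over, then dropped to almost zero. The collar stopped firmly at about 11 N, under the 25 N limit.
- **Last check:** From the side, the collar face is 11.0 mm from the pin axis (10.5 is home, and I can read it to about 0.5–1 mm). The bow's crest lies over the pin, and the gripper is clear of everything.
- **Not exact:** After release the clip drooped and rolled slightly in the loose hole, because 5 mm wire has play in an 8 mm hole. The camera and touch estimates of the pin's position differ by 1–2 mm.

The other things on the table were not touched, and the last scene picture shows them where they were.

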